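Pack the medium sample jars and hasp the case

TASK

Get the sample case ready to ship: it must hold all the medium (54 mm wide) amber jars and nothing else, so take out any smaller or larger jar that was packed by mistake and stand it upright on the blue tray, and stand each medium jar from the tray upright in a bay of its own, setting it down on the case floor rather than dropping it. Then shut the lid fully and swing the hasp over and down until it lies flat over the staple. The other small and large jars stay standing on the tray; leave everything else on the bench alone.

Things in the scene. Friction and masses are not known exactly. Their poses are not given: they have to be found in the camera images.
- jar1: wide-mouth amber glass sample jar, straight-sided cylinder with a white screw cap as wide as the glass (cap = top 30 %) and a pale label band; origin at the centre of its underside, z up when upright. MEDIUM size (60 mL): 54 mm diameter, 52 mm tall, about 0.1 to 0.2 kg. Starts on the tray; may be absent (None).
- jar2: wide-mouth amber glass sample jar, straight-sided cylinder with a white screw cap as wide as the glass (cap = top 30 %) and a pale label band; origin at the centre of its underside, z up when upright. MEDIUM size (60 mL): 54 mm diameter, 52 mm tall, about 0.1 to 0.2 kg. Starts on the tray; may be absent (None).
- jar3: wide-mouth amber glass sample jar, straight-sided cylinder with a white screw cap as wide as the glass (cap = top 30 %) and a pale label band; origin at the centre of its underside, z up when upright. MEDIUM size (60 mL): 54 mm diameter, 52 mm tall, about 0.1 to 0.2 kg. Starts on the tray; may be absent (None).
- jar4: wide-mouth amber glass sample jar, straight-sided cylinder with a white screw cap as wide as the glass (cap = top 30 %) and a pale label band; origin at the centre of its underside, z up when upright. MEDIUM size (60 mL): 54 mm diameter, 52 mm tall, about 0.1 to 0.2 kg. Starts on the tray; may be absent (None).
- jar5: wide-mouth amber glass sample jar, straight-sided cylinder with a white screw cap as wide as the glass (cap = top 30 %) and a pale label band; origin at the centre of its underside, z up when upright. MEDIUM size (60 mL): 54 mm diameter, 52 mm tall, about 0.1 to 0.2 kg. Already standing in a bay of the case at the start.
- small1: wide-mouth amber glass sample jar, straight-sided cylinder with a white screw cap as wide as the glass (cap = top 30 %) and a pale label band; origin at the centre of its underside, z up when upright. SMALL size (30 mL): 46 mm diameter, 44 mm tall, 0.09 kg. Wrongly standing in a bay of the case at the start; may be absent (None).
- large1: wide-mouth amber glass sample jar, straight-sided cylinder with a white screw cap as wide as the glass (cap = top 30 %) and a pale label band; origin at the centre of its underside, z up when upright. LARGE size (120 mL): 62 mm diameter, 70 mm tall, 0.21 kg; too tall for the lid to close over it. Wrongly standing in a bay of the case at the start; may be absent (None).
- small2: wide-mouth amber glass sample jar, straight-sided cylinder with a white screw cap as wide as the glass (cap = top 30 %) and a pale label band; origin at the centre of its underside, z up when upright. SMALL size (30 mL): 46 mm diameter, 44 mm tall, 0.09 kg. Stands on the tray and stays there.
- large2: wide-mouth amber glass sample jar, straight-sided cylinder with a white screw cap as wide as the glass (cap = top 30 %) and a pale label band; origin at the centre of its underside, z up when upright. LARGE size (120 mL): 62 mm diameter, 70 mm tall, 0.21 kg. Stands on the tray and stays there.
- case: aluminium case fixed to the bench, outside 152 (x) x 292 (y) x 70 mm high, walls and floor 6 mm; origin at the centre of its underside. Front (staple) at -x, towards the robot; lid hinged along the top of its +x side. A jar standing in it has its origin 6 mm above the case origin.
- case_floor (a point): centre of the case's inner floor, axes as the case. Black rubber ribs 10 mm high, 5 mm wide, on the floor make six bays: one rib along y at x = 0, two along x at y = -46 and +46 mm. Bay centres x = -36 or +36, y = -94, 0 or +94 mm; bays 67 mm in x, 91 (middle 87) mm in y; at y = -84, 0, +84 mm jars leave 25 mm beside them for fingers closing along y. The inner depth under the shut lid is 64 mm.
- tray: blue plastic spill tray fixed to the bench, 190 (x) x 370 (y) mm, floor 4 mm thick, rim 12 mm high and 4 mm wide; origin at the centre of its underside. A jar standing on it has its origin 4 mm above the tray origin. The jars on it start on some of eight places near x = -42 or +42, y = -132, -44, +44 or +132 mm in its frame.
- lid (a joint): lid angle, rad: 0 shut flat, 1.57 upright, 2.1 its stop, leaning back; starts at 1.85 to 2.05. A friction hinge holds it where it is left (about 3 N at the free edge moves it). Flat plate 12 mm thick, 152 mm from hinge to free edge, 292 mm wide, 0.35 kg.
- lid_hinge (a point): point on the lid's hinge line, mid-width, at the lid's underside (the top of the case's +x side). The hinge line runs along the case's y axis.
- lid_edge (a point): middle of the lid's free edge, on its outer (top) face; 152 mm from the hinge, 12 mm over the underside. The hasp is mounted here.
- hasp (a joint): hasp angle to the lid, rad: 0 closed (lid shut: hangs straight down, flat along the case front, slot over the staple), 1.57 straight out from the lid's free edge, 3.14 standing square off the lid's outer face, 3.9 its stop, leaning back over the lid; starts at 2.9 to 3.7. Stiff friction hinge: stays where left, about 1 N at its end moves it.
- hasp_hinge (a point): middle of the hasp's hinge line at the lid's free edge, 4 mm beyond the edge and 8 mm above the lid's underside; the line runs along the case's y axis.
- hasp_end (a point): free end of the hasp: a steel plate 34 mm wide, 4 mm thick, reaching 62 mm from its hinge line; its slot (18 x 12 mm) lies 40 to 52 mm from the hinge line.
- staple (a point): outermost point of the steel staple on the case's front: 33 mm above the bench, mid-width, sticking 19 mm out of the face, 13 mm wide, 6 mm high. The closed hasp lies behind it with the staple through its slot.
- marker: white marker pen with a blue cap, lying, 135 x 14 mm; origin under its middle. Not part of the job: leave it alone.
- timer: white bench timer 62 x 70 x 20 mm; origin at the centre of its underside. Not part of the job: leave it alone.
- scoop: steel lab spatula lying flat, 170 mm; origin under its middle. Not part of the job: leave it alone.
- tape: roll of label tape, 52 mm diameter, 19 mm high; origin at the centre of its underside. Not part of the job: leave it alone.
Things that resemble listed ones, but are neither listed nor needed, are in the scene too. Leave any purple look-alike of the small1 alone. What is shaped like the jar2 but green is not meant.

How it is judged (in metres and radians):
On the way, in this order (a step that is already met when the one before it is completed fails the run):
1. with the lid open, every medium jar stands upright on the floor of the case and every wrong-size jar from the case stands upright on the tray (x of jar1 in the frame of case between -0.07 and 0.07 m and y of jar1 in the frame of case between -0.14 and 0.14 m and z of jar1 in the frame of case between -0.004 and 0.013 m and angle between each of jar1, jar2, jar3, jar4, jar5, small1, large1's own z axis and vertical below 0.12 rad and x of jar2 in the frame of case between -0.07 and 0.07 m and y of jar2 in the frame of case between -0.14 and 0.14 m and z of jar2 in the frame of case between -0.004 and 0.013 m and x of jar3 in the frame of case between -0.07 and 0.07 m and y of jar3 in the frame of case between -0.14 and 0.14 m and z of jar3 in the frame of case between -0.004 and 0.013 m and x of jar4 in the frame of case between -0.07 and 0.07 m and y of jar4 in the frame of case between -0.14 and 0.14 m and z of jar4 in the frame of case between -0.004 and 0.013 m and x of jar5 in the frame of case between -0.07 and 0.07 m and y of jar5 in the frame of case between -0.14 and 0.14 m and z of jar5 in the frame of case between -0.004 and 0.013 m and x of small1 in the frame of tray between -0.091 and 0.091 m and y of small1 in the frame of tray between -0.181 and 0.181 m and z of small1 in the frame of tray between -0.004 and 0.011 m and x of large1 in the frame of tray between -0.091 and 0.091 m and y of large1 in the frame of tray between -0.181 and 0.181 m and z of large1 in the frame of tray between -0.004 and 0.011 m and value of joint lid above 0.5 rad), for 0.2 s.
2. the lid is shut while the hasp is still up (value of joint lid below 0.05 rad and value of joint hasp above 0.8 rad), for 0.2 s.
3. the hasp is swung down over the staple, with the lid shut (value of joint lid below 0.05 rad and value of joint hasp below 0.12 rad), for 0.2 s.
At the end, for the whole second after the job is handed in: All medium jars stand upright (7 degrees) on the case floor (7 mm), one to a bay; all small and large jars stand upright on the tray within its rim; the lid is shut (under 0.05 rad), the hasp flat over the staple (under 0.12 rad), and the jars are at rest (all of step 3 and x of jar1 in the frame of case between -0.07 and 0.07 m and y of jar1 in the frame of case between -0.14 and 0.14 m and z of jar1 in the frame of case between -0.004 and 0.013 m and angle between each of jar1, jar2, jar3, jar4, jar5, small1, large1, small2, large2's own z axis and vertical below 0.12 rad and x of jar2 in the frame of case between -0.07 and 0.07 m and y of jar2 in the frame of case between -0.14 and 0.14 m and z of jar2 in the frame of case between -0.004 and 0.013 m and x of jar3 in the frame of case between -0.07 and 0.07 m and y of jar3 in the frame of case between -0.14 and 0.14 m and z of jar3 in the frame of case between -0.004 and 0.013 m and x of jar4 in the frame of case between -0.07 and 0.07 m and y of jar4 in the frame of case between -0.14 and 0.14 m and z of jar4 in the frame of case between -0.004 and 0.013 m and x of jar5 in the frame of case between -0.07 and 0.07 m and y of jar5 in the frame of case between -0.14 and 0.14 m and z of jar5 in the frame of case between -0.004 and 0.013 m and x of small1 in the frame of tray between -0.091 and 0.091 m and y of small1 in the frame of tray between -0.181 and 0.181 m and z of small1 in the frame of tray between -0.004 and 0.011 m and x of large1 in the frame of tray between -0.091 and 0.091 m and y of large1 in the frame of tray between -0.181 and 0.181 m and z of large1 in the frame of tray between -0.004 and 0.011 m and x of small2 in the frame of tray between -0.091 and 0.091 m and y of small2 in the frame of tray between -0.181 and 0.181 m and z of small2 in the frame of tray between -0.004 and 0.011 m and x of large2 in the frame of tray between -0.091 and 0.091 m and y of large2 in the frame of tray between -0.181 and 0.181 m and z of large2 in the frame of tray between -0.004 and 0.011 m and linear speed of each of jar1, jar2, jar3, jar4, jar5, small1, large1, small2, large2 below 0.03 m/s); the robot touches nothing.
It fails at once if jar1 is let fall into the case: free of the fingers over the case with its underside more than 3 cm above the case floor (contact force between the fingers and jar1 below 0.02 N and angle between jar1's own z axis and vertical below 1.2 rad and x of jar1 in the frame of case between -0.07 and 0.07 m and y of jar1 in the frame of case between -0.14 and 0.14 m and z of jar1 in the frame of case between 0.036 and 0.15 m).
It fails at once if jar2 is let fall into the case: free of the fingers over the case with its underside more than 3 cm above the case floor (contact force between the fingers and jar2 below 0.02 N and angle between jar2's own z axis and vertical below 1.2 rad and x of jar2 in the frame of case between -0.07 and 0.07 m and y of jar2 in the frame of case between -0.14 and 0.14 m and z of jar2 in the frame of case between 0.036 and 0.15 m).
It fails at once if jar3 is let fall into the case: free of the fingers over the case with its underside more than 3 cm above the case floor (contact force between the fingers and jar3 below 0.02 N and angle between jar3's own z axis and vertical below 1.2 rad and x of jar3 in the frame of case between -0.07 and 0.07 m and y of jar3 in the frame of case between -0.14 and 0.14 m and z of jar3 in the frame of case between 0.036 and 0.15 m).
It fails at once if jar4 is let fall into the case: free of the fingers over the case with its underside more than 3 cm above the case floor (contact force between the fingers and jar4 below 0.02 N and angle between jar4's own z axis and vertical below 1.2 rad and x of jar4 in the frame of case between -0.07 and 0.07 m and y of jar4 in the frame of case between -0.14 and 0.14 m and z of jar4 in the frame of case between 0.036 and 0.15 m).
It fails at once if things that do not belong to the job (marker, timer, scoop, tape) are pushed more than 4 cm from where they were (distance of any of marker, timer, scoop, tape from where it was at the start of the episode above 0.04 m).
Of jar1, jar2, jar3, jar4 only 3 to 4 are there at a start; the rules pass over those that are not, and their reading is None.
Of small1, large1 only 1 to 2 are there at a start; the rules pass over those that are not, and their reading is None.
At some moment in a run one of jar1, jar2, jar3, jar4, small2, large2 may be knocked a few centimetres aside while the robot is not near it.
It also fails if it takes over 210 s, if anything falls off the work surface, if the arm or the gripper's body presses on something with over 40 N, if the wrist force passes 120 N, or if a joint passes its speed limit or range.

ROBOT

A 6-joint arm with a two-finger parallel gripper is mounted at the origin on the work surface. World frame = base frame: x ahead of the robot, y to its left, z up, the work surface at z = 0. Lengths are in mm, angles in degrees, forces in N, time in s.
With the tool pointing down it reaches from about 350 to 875 mm from the base axis. Payload 4.2 kg.
Tool frame: the origin (TCP) lies on the centre line of the jaws, within the pads' length; the fingertips stand 17 mm ahead of it and the grasp point (between the pads) lies 2 mm behind it; z points along the fingers, y is the line along which they close (so a half turn about z gives the same grasp; the last joint's range is limited). The gripper opens to 87 mm and grips with 3 to 60 N. Pads are 19 mm wide; open, the fingers measure 117 mm over their backs; the gripper's body (75 mm by 190 mm) begins 51 mm behind the grasp point.
Start: joints at [-49.985, 22.042, 0.453, 0, -68.411, -14.817], TCP at [266.111, -565.495, 216.75] pointing down, gripper open.
Joint ranges: [-179.83, 179.83], [-69.29, 118.12], [-61.27, 80.66], [-181.25, 117.63], [-171.15, -9.14], [-177.46, 177.46]. Speed limits (degrees/s): [159.86, 159.86, 180, 180, 180, 180].

INTERFACE

Orientations are given as [roll, pitch, yaw] about the fixed x, y, z axes, in that order (R = Rz(yaw) Ry(pitch) Rx(roll)).
In Python, from cell import sense, vision, ticket gives the robot as it stands. The module is installed in compiled form; this text tells all that it offers.
- The arm moves only by the tool apply_moves, never from a script. Its argument "deltas" is a list of rows, each a list of 3 entries, a list of its own where there are three numbers: the shift along the tool's x, y, z in mm, then the turn about the tool's z in rad, then the finger opening in mm, from 0 to 87. A call has 1 to 12 rows; each row shifts and turns the commanded pose from where the row before left it, along the tool's axes as they then stand; what a row does not reach is not made up. A row lasts 1/10 s, in which the tool goes at most 50 mm and 8.59 degrees, less where a joint would pass 70% of its speed; a pose out of reach is approached as far as the arm can. A call with a gripper value outside its range is refused whole. The fingers move at their own pace and stop on an object; "squeeze" is the grip in N (left out, the last holds). Time passes only in rows, so rows that do not move let the fingers close. It gives the time, the measured TCP pose, the force, the opening and the grip force at its end, in the units of the state.
- sense(): the state, without advancing time (a new reading comes with each control period).
- vision.snapshot(name): name is "scene" or "top" or "wrist"; returns a dict with "image" (480x640x3 uint8, red, green, blue), "depth" (480x640 float32, mm along the optical axis (not along the pixel's ray), 0 where there is no reading), "vertical_fov" (degrees; the focal length in pixels is half the picture's height over the tangent of half this angle, whatever the lens; pixels are square), "cx", "cy" (the principal point, pixels), "origin" and "rotation" of the camera in the world. Camera axes: x right, y up, looking along -z (the intrinsics and any distortion apply to the point x, -y, -z); pixel columns grow to the right and rows downward; lengths in mm; the calibration is good to about 2 mm. A picture is of the moment at which its call begins.
- ticket.finish_job(): hands the job in; it is judged then, once.
The state is a dict: "t": time; "joint_positions": joint angles; "dq": joint speeds; "effort": joint torques, N m; "tcp_pos": TCP position; "orientation": TCP orientation; "force": force on the tool from outside, world axes, zero at the start; "wrist_torque": the same for the moment, N m; "finger_gap": finger opening in mm; "grasp_force": force on a finger pad.
Only numpy, scipy, OpenCV 4.12 (cv2) and the standard library are available. Lean on these libraries where they do the work, as an engineer would, in place of code of your own. Each camera call takes 0.05 s, during which the arm holds its last target. There are 200 camera calls.

## Working session

There is one attempt and no reset: what is moved stays moved. The work goes in short steps, Python scripts to look and compute and a tool call to move; the robot and the scene stay as the last step left them, time stands still between calls to the robot, and variables do not carry over. Pictures are saved under pics/ and viewed, at most 14 in all, crops included, and the job is handed in when it is done.

Besides the shell and the picture viewer there is one more tool, called after ">>>" in YAML: its name, and indented under it one key for each argument. apply_moves: Moves the arm, as the interface text tells. Its arguments: {"type":"object","properties":{"deltas":{"type":"array","items":{"type":"array"}},"squeeze":{"type":"number"}},"required":["deltas"]}

```bash
mkdir -p pics
cat > h.py <<'E'
import numpy as np,cv2
from cell import sense,vision,ticket
def snap(n):
    s=vision.snapshot(n); np.savez('last_%s.npz'%n,**s); return s
def load(n): return dict(np.load('last_%s.npz'%n))
def f(s): return 240/np.tan(np.radians(float(s['vertical_fov']))/2)
def cloud(s):
    v,u=np.mgrid[0:480,0:640]; d=s['depth'];F=f(s)
    p=np.stack([(u-s['cx'])/F*d,-(v-s['cy'])/F*d,-d],-1)
    return p@np.array(s['rotation']).T+np.array(s['origin'])
def ray(s,u,v,z):
    r=np.array(s['rotation'])@np.array([(u-s['cx'])/f(s),-(v-s['cy'])/f(s),-1]);o=np.array(s['origin'])
    return o+r*(z-o[2])/r[2]
def save(s,n): cv2.imwrite('pics/'+n,cv2.cvtColor(s['image'],cv2.COLOR_RGB2BGR))
E
python3 - <<'E'
from h import *
for n in('top','scene'):
    s=snap(n);save(s,n+'0.png');print(n,s['origin'],s['rotation'],s['vertical_fov'],s['cx'],s['cy'],[k for k in s])
print(sense())
E
```

```text
top [ 407.70109838   32.30980276 1175.37723427] [  8.59771492   0.44205752 -91.20220698] 46.87929913601399 316.6972387712996 240.4045602605596 ['image', 'depth', 'vertical_fov', 'cx', 'cy', 'origin', 'rotation']
scene [ 962.69356309  736.02694024 1016.21686945] [ 40.06204733  -0.91980129 153.31922339] 51.48105991201297 319.420503267177 235.91871909832238 ['image', 'depth', 'vertical_fov', 'cx', 'cy', 'origin', 'rotation']
{'t': 0.1, 'joint_positions': array([-4.99876411e+01,  2.20865661e+01,  3.88217933e-01, -2.44696905e-02,
       -6.84109669e+01, -1.48172697e+01]), 'dq': array([-0.07231376, -0.01857827,  0.2136726 ,  0.00049456, -0.06968723,
        0.01128552]), 'effort': array([-1.03726611e-04, -3.91690528e+01,  1.87934071e+01,  4.23189193e+00,
        1.34767347e-02, -7.34315290e-05]), 'tcp_pos': array([ 265.85257583, -565.03989865,  215.77313859]), 'orientation': array([ 1.79888504e+02, -5.97656199e-03, -1.54813930e+02]), 'force': array([ 0.08551779, -0.7594468 ,  0.51995542]), 'wrist_torque': array([0.01608626, 0.00844156, 0.05795397]), 'grasp_force': 0.0, 'finger_gap': 87.50060371620414}
```

```bash
sed -i "s/^def snap/from scipy.spatial.transform import Rotation as Ro\ndef snap/; s/s=vision.snapshot(n); /s=vision.snapshot(n); s['rotation']=Ro.from_euler('xyz',s['rotation'],degrees=True).as_matrix(); /" h.py; cat h.py | sed -n 3,6p
```

```text
from scipy.spatial.transform import Rotation as Ro
def snap(n):
    s=vision.snapshot(n); s['rotation']=Ro.from_euler('xyz',s['rotation'],degrees=True).as_matrix(); np.savez('last_%s.npz'%n,**s); return s
def load(n): return dict(np.load('last_%s.npz'%n))
```

View pics/top0.png

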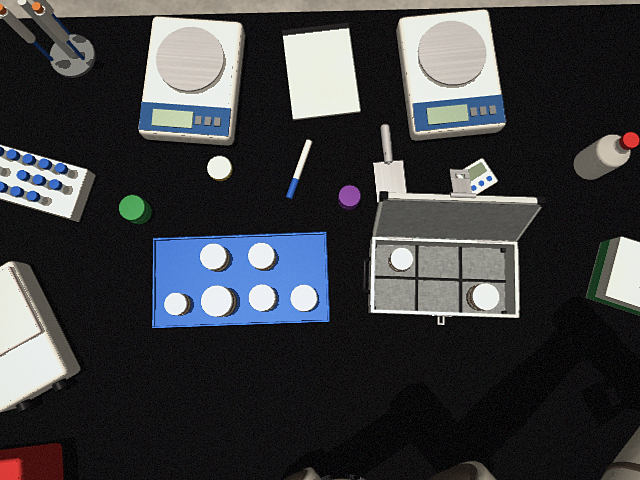

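View pics/scene0.png

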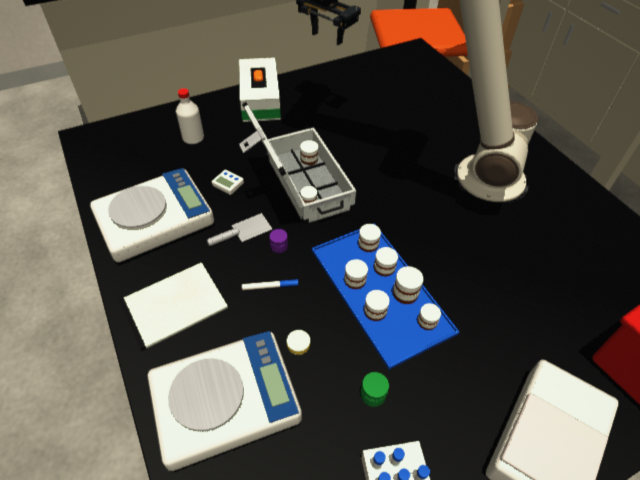

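```bash
cat >> h.py <<'E'
def jars(s):
    """white blobs: cap top height, circle centre and diameter by minEnclosingCircle of top-plane points"""
    P=cloud(s);im=s['image'].astype(int);out=[]
    m=((im.min(2)>150)&(im.max(2)-im.min(2)<40)&(P[...,2]>25)&(P[...,2]<90)).astype(np.uint8)
    n,l,st,c=cv2.connectedComponentsWithStats(m)
    for i in range(1,n):
        if st[i,4]<150 or st[i,4]>3000: continue
        z=P[l==i][:,2];h=np.percentile(z,75);q=P[(l==i)&(abs(P[...,2]-h)<3)]
        if len(q)<120: continue
        (x,y),r=cv2.minEnclosingCircle(q[:,:2].astype(np.float32).reshape(-1,1,2))
        mu=q.mean(0); out.append((np.round(c[i]).tolist(),round(float(h),1),np.round(mu[:2],1).tolist(),round(x,1),round(y,1),round(2*r,1),round(2*np.sqrt(len(q)/np.pi)*(s['origin'][2]-h)/f(s),1)))
    return out
E
python3 - <<'E'
from h import *
s=snap('top')
for j in jars(s):print(j)
P=cloud(s);im=s['image'].astype(int)
for u,v in [(350,300),(560,330),(300,340),(200,330),(500,400),(395,290),(155,238),(326,234)]:print(u,v,P[v,u].round(1))
# blue tray mask
m=((im[...,2]>120)&(im[...,0]<70)&(P[...,2]<25)).astype(np.uint8);n,l,st,c=cv2.connectedComponentsWithStats(m);i=1+st[1:,4].argmax()
q=P[l==i];print('tray',cv2.minAreaRect(q[:,:2].astype(np.float32).reshape(-1,1,2)),np.median(q[:,2]))
# staple, case rim: grey at z 60-80
for u,v in [(372,238),(371,312),(519,316),(519,245),(441,321),(372,275),(519,280),(378,200),(384,206),(540,206),(458,200),(465,175),(455,190)]:print(u,v,P[v,u].round(1),im[v,u])
big=cv2.resize(s['image'][150:350,355:555],(800,800),interpolation=cv2.INTER_CUBIC)[:, :];cv2.imwrite('pics/case.png',cv2.cvtColor(cv2.resize(big,(600,600)),cv2.COLOR_RGB2BGR))
E
```

```text
([447.0, 114.0], 67.8, [838.9, -240.7], 838.8, -240.6, 83.7, np.float64(43.6))
([172.0, 118.0], 67.9, [843.9, 337.1], 844.1, 335.7, 86.1, np.float64(44.0))
([455.0, 128.0], 58.8, [809.5, -258.6], 816.5, -264.4, 189.0, np.float64(29.8))
([44.0, 187.0], 46.1, [703.5, 608.1], 716.3, 620.6, 205.0, np.float64(90.1))
([444.0, 279.0], 70.3, [495.2, -212.0], 497.0, -215.5, 326.7, np.float64(72.5))
([626.0, 273.0], 85.0, [494.6, -569.3], 497.9, -576.7, 137.9, np.float64(81.5))
([261.0, 255.0], 56.7, [549.4, 152.4], 549.0, 152.4, 53.7, np.float64(45.5))
([213.0, 256.0], 56.5, [549.7, 250.1], 549.7, 250.7, 53.6, np.float64(45.1))
([401.0, 258.0], 50.6, [537.3, -134.9], 537.3, -134.9, 45.0, np.float64(37.1))
([14.0, 312.0], 87.4, [440.1, 634.2], 447.1, 652.0, 167.5, np.float64(89.0))
([485.0, 296.0], 58.2, [456.0, -298.9], 456.2, -298.9, 53.1, np.float64(47.1))
([261.0, 297.0], 56.5, [463.8, 151.6], 464.1, 151.4, 53.4, np.float64(46.9))
([303.0, 298.0], 56.6, [461.2, 66.8], 461.4, 67.3, 53.0, np.float64(45.1))
([216.0, 301.0], 74.7, [458.2, 239.6], 458.4, 239.7, 61.8, np.float64(53.6))
([175.0, 
[... 271 characters left out ...]
]
326 234 [599.3  17.3  -1.8]
tray ((700.406982421875, 89.11893463134766), (12.942343711853027, 42.977230072021484), 68.018798828125) 11.96778378134934
372 238 [578.1 -74.9  65.5] [216 220 209]
371 312 [429.2 -66.9  72.7] [167 167 165]
519 316 [ 415.8 -384.3   -2.6] [88 85 80]
519 245 [ 566.3 -395.4   -1.9] [10  8  8]
441 321 [ 408.8 -219.3    0.7] [0 0 0]
372 275 [503.1 -72.3  63.9] [246 249 253]
519 280 [ 488.3 -374.4   41. ] [85 80 76]
378 200 [670.  -96.5   5.8] [221 212 204]
384 206 [617.5 -86.8 189.1] [90 89 84]
540 206 [ 608.6 -364.5  201.1] [49 48 44]
458 200 [ 619.8 -215.   215.2] [152 147 138]
465 175 [ 670.3 -235.5  195.6] [170 164 158]
455 190 [ 638.6 -211.2  213.1] [192 183 177]
```

View pics/case.png

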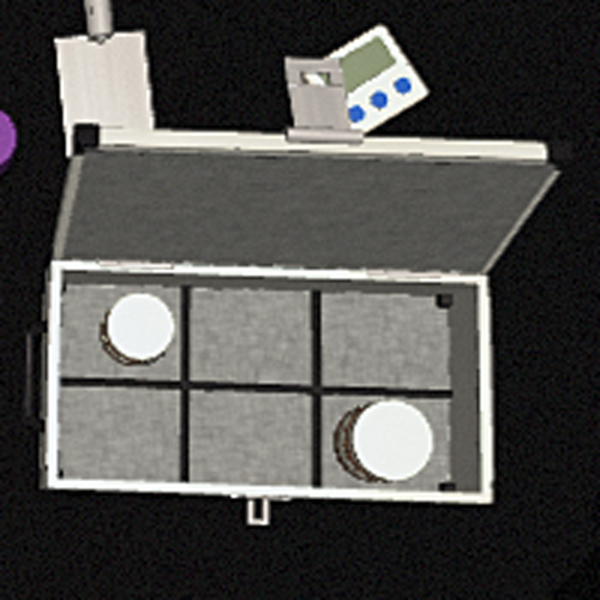

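```bash
cat >> h.py <<'E'
def go(x,y,z,yaw=None):
    """print tool-frame delta (mm) from the measured pose and turn (rad) to reach world target"""
    q=sense();R=Ro.from_euler('xyz',q['orientation'],degrees=True).as_matrix()
    d=R.T@(np.array([x,y,z])-q['tcp_pos']);t=0 if yaw is None else -np.radians((yaw-q['orientation'][2]+90)%180-90)
    print('t',round(q['t'],1),'tcp',q['tcp_pos'].round(1),q['orientation'].round(2),'delta',d.round(1),'turn',round(float(t),3),'gap',round(q['finger_gap'],1))
E
python3 - <<'E'
from h import *
s=load('top');P=cloud(s);im=s['image'].astype(int)
hsv=cv2.cvtColor(s['image'],cv2.COLOR_RGB2HSV)
m=((hsv[...,0]>100)&(hsv[...,0]<125)&(hsv[...,1]>120)&(hsv[...,2]>90)).astype(np.uint8)
n,l,st,c=cv2.connectedComponentsWithStats(m)
i=[k for k in range(1,n) if st[k,4]>3000 and 220<c[k][1]<330][0]
v,u=np.where(l==i);q=np.array([ray(s,a,b,12)[:2] for a,b in zip(u,v)],np.float32)
print('tray',cv2.minAreaRect(q.reshape(-1,1,2)))
# case rim: bright low-saturation pixels at z 62..78
m=((P[...,2]>62)&(P[...,2]<78)&(im.min(2)>110)).astype(np.uint8);m[:225]=0;m[335:]=0;m[:,:355]=0;m[:,540:]=0
n,l,st,c=cv2.connectedComponentsWithStats(m)
k=[a for a in range(1,n) if st[a,4]>100];print([(st[a],c[a]) for a in k])
v,u=np.where(np.isin(l,k));q=np.array([ray(s,a,b,70)[:2] for a,b in zip(u,v)],np.float32)
R=cv2.minAreaRect(q.reshape(-1,1,2));print('case',R);print(cv2.boxPoints(R))
print('staple',ray(s,441,323,33))
# lid plane
m=(P[...,2]>90)&(P[...,2]<225);m[:150]=0;m[260:]=0;m[:,:365]=0;m[:,545:]=0
q=P[m];print(len(q),q.min(0),q.max(0))
mm=m.copy();mm[:207]=0;q=P[mm];cc=q.mean(0);w=np.linalg.svd(q-cc)[2] if len(q)<3000 else np.linalg.eigh(np.cov((q-cc).T))[1].T[::-1];print('lid normal',w[2] ,cc)
# hasp region
h=P[160:204,448:480].reshape(-1,3);h=h[h[:,2]>150];print('hasp',h[h[:,2].argmax()],h[h[:,0].argmax()],np.percentile(h,[5,50,95],axis=0))
E
```

```text
tray ((505.2767028808594, 200.96676635742188), (189.55853271484375, 370.4975280761719), 0.8790562748908997)
[(array([ 370,  236,  149,   82, 1479], dtype=int32), array([444.57403651, 276.19945909]))]
case ((497.70538330078125, -215.47218322753906), (294.37939453125, 153.87557983398438), 86.77499389648438)
[[ 412.60895 -358.10046]
 [ 566.2408  -366.75708]
 [ 582.8018   -72.8439 ]
 [ 429.16998  -64.18729]]
staple [ 404.78627667 -212.16610011   33.        ]
6786 [ 569.87537384 -369.42251409   90.05065596] [685.91493651 -74.59349603 222.71788913]
lid normal [ 0.94837981 -0.05393727 -0.31251641] [ 596.47082966 -224.66985835  143.85561888]
hasp [ 407.70109838   32.30980276 1175.37723427] [ 685.91493651 -219.69132111  181.57052292] [[ 617.13443768 -245.73214749  189.50788461]
 [ 636.89285803 -224.11422291  208.46829621]
 [ 678.79908114 -202.80921304  219.2695969 ]]
```

>>> apply_moves:
  deltas:
    - [[0,0,0],0.124,70]
    - [[0,0,0],0.124,70]
    - [[0,0,0],0.124,70]
    - [[0,0,0],0.124,70]
  squeeze: 15

```text
t: 0.55
tcp_pos: [266.0, -565.2, 216.3]
orientation: [179.9, -0.0, 176.5]
force: [-0.0, 0.2, 0.1]
finger_gap: 71.1
grasp_force: 0.0
```

>>> apply_moves:
  deltas:
    - [[-22.4,40.4,6],0,70]
    - [[-22.4,40.4,6],0,70]
    - [[-22.4,40.4,6],0,70]
    - [[-22.4,40.4,6],0,70]
    - [[-22.4,40.4,6],0,70]
    - [[-22.4,40.4,6],0,70]
    - [[-22.4,40.4,6],0,70]
    - [[-22.4,40.4,6],0,70]
    - [[-22.4,40.4,6],0,70]
    - [[-22.4,40.4,6],0,70]
    - [[-22.4,40.4,6],0,70]
    - [[0,0,0],0,70]

```text
t: 1.75
tcp_pos: [539.3, -131.7, 149.6]
orientation: [180.0, -0.0, 177.1]
force: [0.0, -0.4, -0.3]
finger_gap: 70.1
grasp_force: 0.0
```

Run:
```python
from h import *
go(537.3,-134.9,35,-3.2)
for n in('top','wrist'):
    s=snap(n)
    for j in jars(s):
        if 30<j[5]<66: print(n,j)
save(s,'w1.png')
```

```text
t 1.8 tcp [ 539.3 -131.7  149.6] [ 1.7998e+02 -2.0000e-02  1.7710e+02] delta [  1.7  -3.3 114.6] turn 0.005 gap 70.1
top ([261.0, 255.0], 56.7, [548.9, 152.4], 549.2, 152.1, 53.1, np.float64(45.3))
top ([213.0, 256.0], 56.5, [549.5, 250.5], 549.5, 250.5, 53.5, np.float64(45.8))
top ([485.0, 296.0], 58.2, [456.0, -299.0], 456.2, -298.7, 52.7, np.float64(45.7))
top ([261.0, 297.0], 56.7, [463.0, 151.6], 464.0, 151.4, 53.3, np.float64(45.7))
top ([216.0, 301.0], 74.5, [457.9, 239.8], 458.3, 239.6, 61.2, np.float64(54.1))
top ([175.0, 304.0], 48.8, [455.3, 327.6], 455.3, 328.1, 45.1, np.float64(39.2))
wrist ([330.0, 305.0], 71.0, [576.3, -125.9], 575.3, -130.1, 30.2, np.float64(9.2))
```

View pics/w1.png

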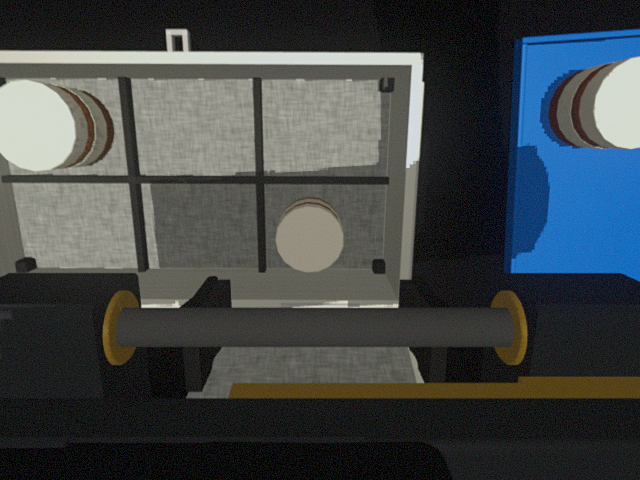

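Run:
```python
from h import *
s=load('wrist');print(ray(s,309,235,50),s['origin']);P=cloud(s);print(P[235,309])
```

```text
[ 534.52444967 -137.38254179   50.        ] [ 471.2179683  -130.49029188  317.62348352]
[ 534.75561705 -137.40770925   49.02275695]
```

>>> apply_moves:
  deltas:
    - [[1.7,-3.3,14],0,70]
    - [[0,0,25],0,70]
    - [[0,0,0],0,70]

```text
t: 2.15
tcp_pos: [531.9, -139.8, 109.0]
orientation: [180.0, -0.4, 176.6]
force: [-1.0, 0.1, -0.3]
finger_gap: 70.2
grasp_force: 0.0
```

>>> apply_moves:
  deltas:
    - [[0,0,0],0,70]
    - [[0,0,0],0,70]

```text
t: 2.35
tcp_pos: [535.8, -139.6, 113.1]
orientation: [-180.0, 0.1, 176.7]
force: [-0.3, 0.3, -0.1]
finger_gap: 69.8
grasp_force: 0.0
```

Run:
```python
from h import *
go(536,-136,35,-3.2)
s=snap('wrist')
m=((s['image'].min(2)>130)).astype(np.uint8);n,l,st,c=cv2.connectedComponentsWithStats(m)
P=cloud(s)
for i in range(1,n):
    if st[i,4]>1500 and 45<np.median(P[l==i][:,2])<62: print(c[i],st[i,4],np.median(P[l==i],axis=0))
```

```text
t 2.4 tcp [ 535.8 -139.6  113.1] [-1.7998e+02  1.2000e-01  1.7674e+02] delta [ 0.2  3.6 78.1] turn -0.001 gap 69.8
[ 46.47434527 129.75668092] 7484 [ 458.28742916 -286.32017848   56.61406262]
[319.93170732 256.80509978] 4510 [ 537.31206012 -136.98054814   49.75940645]
```

>>> apply_moves:
  deltas:
    - [[-1.3,3,25],0,70]
    - [[0,0,25],0,70]
    - [[0,0,16],0,70]
    - [[0,0,9],0,70]
    - [[0,0,0],0,70]
    - [[0,0,0],0,40]
    - [[0,0,0],0,40]
    - [[0,0,0],0,40]
    - [[0,0,0],0,40]
    - [[0,0,0],0,40]
    - [[0,0,0],0,40]
  squeeze: 15

```text
t: 3.5
tcp_pos: [537.1, -136.0, 37.4]
orientation: [-180.0, 0.1, 176.8]
force: [-0.6, 0.7, 2.9]
finger_gap: 45.2
grasp_force: 15.0
```

>>> apply_moves:
  deltas:
    - [[0,0,-15],0,40]
    - [[0,0,-30],0,40]
    - [[0,0,-40],0,40]
    - [[0,0,-25],0,40]
    - [[0,25,0],0,40]
    - [[0,40,0],0,40]
    - [[0,40,0],0,40]
    - [[0,40,0],0,40]
    - [[-0.5,40,0],0,40]
    - [[0,19.4,0],0,40]
    - [[0,0,0],0,40]
    - [[0,0,0],0,40]

```text
t: 4.7
tcp_pos: [548.1, 68.2, 146.2]
orientation: [-180.0, -0.1, 176.8]
force: [0.4, 0.3, -1.4]
finger_gap: 45.1
grasp_force: 15.0
```

Run:
```python
from h import *
go(549,67,36,-3.2)
s=snap('wrist')
m=((s['image'].min(2)>130)).astype(np.uint8);n,l,st,c=cv2.connectedComponentsWithStats(m)
P=cloud(s)
for i in range(1,n):
    if st[i,4]>1500: print(c[i],st[i],np.median(P[l==i],axis=0))
s=snap('top')
for j in jars(s):
    if 30<j[5]<66: print(j)
```

```text
t 4.7 tcp [548.1  68.2 146.2] [-1.7998e+02 -7.0000e-02  1.7682e+02] delta [ -1.1  -1.1 110.2] turn 0.0 gap 45.1
[624.03779963  63.47418562] [ 593   14   47  120 3254] [450.00203579 241.07897001  73.78699234]
[ 37.84295902 172.4554502 ] [    0    53    87   220 12761] [ 494.53388419 -131.12430895    6.62650505]
[301.75041724 101.31983007] [ 257   55   90   94 6591] [461.3298222   64.85152846  55.71364359]
[597.8317757  230.76093458] [ 556  190   84   82 5350] [549.8478618  248.24945605  55.7904917 ]
[451.71456097 239.21194605] [ 407  199   79   80 3633] [550.73387725 155.62415746  55.80214043]
([485.0, 296.0], 58.2, [456.2, -298.7], 456.0, -298.4, 53.7, np.float64(46.9))
([303.0, 298.0], 56.5, [460.6, 66.1], 461.4, 66.9, 52.8, np.float64(45.0))
```

>>> apply_moves:
  deltas:
    - [[0,-2,40],0,40]
    - [[0,0,40],0,40]
    - [[0,0,20],0,40]
    - [[0,0,7],0,40]
    - [[0,0,4],0,40]
    - [[0,0,0],0,40]
    - [[0,0,0],0,64]
    - [[0,0,0],0,64]
    - [[0,0,0],0,64]
    - [[0,0,0],0,64]
    - [[0,0,-15],0,64]
    - [[0,0,-30],0,64]

```text
t: 6.0
tcp_pos: [546.8, 65.6, 79.3]
orientation: [-179.9, -0.3, 176.8]
force: [0.3, -1.1, -0.1]
finger_gap: 64.0
grasp_force: 0.0
```

>>> apply_moves:
  deltas:
    - [[0,0,-40],0,70]
    - [[40,0,-5],0,70]
    - [[40,0,0],0,70]
    - [[7,4,0],0,70]
    - [[0,0,0],0,70]
    - [[0,0,0],0,70]

```text
t: 6.6
tcp_pos: [463.1, 75.5, 126.2]
orientation: [180.0, 0.1, 176.8]
force: [-0.1, 0.6, -0.2]
finger_gap: 70.4
grasp_force: 0.0
```

```bash
cat >> h.py <<'E'
def wj():
    s=snap('wrist')
    m=((s['image'].min(2)>130)).astype(np.uint8);n,l,st,c=cv2.connectedComponentsWithStats(m);P=cloud(s)
    for i in range(1,n):
        if st[i,4]>1500:
            (u,v),r=cv2.minEnclosingCircle(np.argwhere(l==i)[:,::-1].astype(np.float32).reshape(-1,1,2));h=np.median(P[l==i][:,2])
            if 40<h<90: print('w',c[i].round(),st[i,:4],'centroid xyz',ray(s,*c[i],h).round(1),'d',round(2*r*(s['origin'][2]-h)/f(s),1))
    return s
def tj():
    s=snap('top')
    for j in jars(s):
        if 30<j[5]<66: print('T',j[1:6])
    return s
E
python3 - <<'E'
from h import *
go(461,67,31,-3.2);tj();wj()
E
```

```text
t 6.6 tcp [463.1  75.5 126.2] [1.7997e+02 9.0000e-02 1.7683e+02] delta [ 1.7 -8.7 95.2] turn 0.001 gap 70.4
T (56.6, [554.8, 158.1], 549.2, 152.5, 52.8)
T (56.9, [549.4, 250.9], 549.5, 250.3, 52.7)
T (48.4, [558.9, 61.8], 551.0, 67.1, 43.2)
T (58.4, [455.8, -298.4], 455.8, -298.6, 53.4)
T (48.7, [457.1, 328.8], 455.5, 328.0, 45.1)
w [602. 231.] [556 180  84 100] centroid xyz [455.4 231.8  73.8] d 61.5
w [441. 245.] [396 201  90  89] centroid xyz [463.3 150.1  55.8] d 52.4
w [298. 249.] [254 207  88  86] centroid xyz [461.4  65.2  55.8] d 50.6
w [308. 366.] [274 346  69  37] centroid xyz [543.8  66.2  47.8] d 40.4
```

>>> apply_moves:
  deltas:
    - [[1.3,-9.3,25],0,70]
    - [[0,0,35],0,70]
    - [[0,0,23],0,70]
    - [[0,0,10],0,70]
    - [[0,0,0],0,70]
    - [[0,0,0],0,48]
    - [[0,0,0],0,48]
    - [[0,0,0],0,48]
    - [[0,0,0],0,48]
    - [[0,0,0],0,48]
  squeeze: 20

```text
t: 7.7
tcp_pos: [460.9, 66.1, 33.8]
orientation: [179.9, 0.1, 176.8]
force: [-0.4, -0.2, 5.7]
finger_gap: 53.1
grasp_force: 20.0
```

>>> apply_moves:
  deltas:
    - [[0,0,-15],0,48]
    - [[0,0,-35],0,48]
    - [[0,0,-40],0,48]
    - [[0,0,-20],0,48]
    - [[-3,-35,0],0,48]
    - [[-4,-40,0],0,48]
    - [[-4,-40,0],0,48]
    - [[-4,-40,0],0,48]
    - [[-2.6,-30,0],0,48]
    - [[0,-10,0],0,48]
    - [[0,0,0],0,48]
    - [[0,0,0],0,48]

```text
t: 8.9
tcp_pos: [466.3, -129.3, 142.4]
orientation: [180.0, -0.0, 176.8]
force: [0.2, 0.2, -2.2]
finger_gap: 53.7
grasp_force: 20.0
```

Run:
```python
from h import *
go(467.5,-129.7,35.5,-3.2)
```

```text
t 8.9 tcp [ 466.3 -129.3  142.4] [ 1.7998e+02 -4.0000e-02  1.7677e+02] delta [ -1.3  -0.3 106.9] turn -0.001 gap 53.7
```

>>> apply_moves:
  deltas:
    - [[-1,0,35],0,48]
    - [[0,0,35],0,48]
    - [[0,0,22],0,48]
    - [[0,0,10],0,48]
    - [[0,0,4.5],0,48]
    - [[0,0,0],0,48]
    - [[0,0,0],0,48]

```text
t: 9.6
tcp_pos: [468.9, -129.6, 37.3]
orientation: [180.0, 0.2, 176.8]
force: [0.4, -0.9, -1.4]
finger_gap: 53.6
grasp_force: 20.0
```

>>> apply_moves:
  deltas:
    - [[0,0,1.5],0,48]
    - [[0,0,0],0,48]
    - [[0,0,0],0,66]
    - [[0,0,0],0,66]
    - [[0,0,0],0,66]
    - [[0,0,0],0,66]
    - [[0,0,-15],0,66]
    - [[0,0,-35],0,66]
    - [[0,0,-40],0,66]
    - [[0,0,-20],0,66]
    - [[0,0,0],0,66]

```text
t: 10.7
tcp_pos: [469.9, -130.0, 148.1]
orientation: [180.0, 0.4, 176.8]
force: [-0.2, 0.6, 0.2]
finger_gap: 66.0
grasp_force: 0.0
```

Run:
```python
from h import *
go(464,151.5,33,-3.2);tj();wj()
```

```text
t 10.7 tcp [ 469.9 -130.   148.1] [179.99   0.43 176.81] delta [ 22.4 280.8 114.9] turn 0.0 gap 66.0
T (56.7, [548.4, 152.3], 549.0, 152.2, 53.3)
T (56.5, [549.8, 250.2], 549.6, 250.5, 53.6)
T (48.7, [559.4, 67.8], 552.4, 67.2, 43.2)
T (56.5, [463.8, 153.9], 463.6, 152.1, 53.3)
T (58.3, [452.1, -303.9], 454.9, -301.5, 51.5)
T (74.7, [457.8, 239.3], 458.1, 239.5, 60.8)
T (48.8, [454.9, 328.2], 455.8, 327.8, 45.8)
```

>>> apply_moves:
  deltas:
    - [[2,25,0],0,70]
    - [[3,42,0],0,70]
    - [[3,42,0],0,70]
    - [[3,42,0],0,70]
    - [[3,42,0],0,70]
    - [[3,42,0],0,70]
    - [[2.3,35.7,0],0,70]
    - [[0,10,0],0,70]
    - [[0,0,20],0,70]
    - [[0,0,0],0,70]
    - [[0,0,0],0,70]
    - [[0,0,0],0,70]

```text
t: 12.0
tcp_pos: [464.4, 150.8, 124.9]
orientation: [-180.0, 0.0, 176.7]
force: [-0.8, 0.1, 0.5]
finger_gap: 69.9
grasp_force: 0.0
```

Run:
```python
from h import *
go(463.8,151.7,32.75,-3.2);wj();s=tj();save(s,'t2.png')
```

```text
t 12.0 tcp [464.4 150.8 124.9] [-179.98    0.    176.73] delta [ 0.7  0.9 92.2] turn -0.001 gap 69.9
w [605. 218.] [568 181  72  75] centroid xyz [455.5 325.4  47.8] d 47.7
w [483. 238.] [428 186 104 110] centroid xyz [456.6 242.4  73.8] d 59.9
w [323. 366.] [282 347  83  36] centroid xyz [540.1 151.2  55.8] d 47.0
T (56.6, [550.8, 150.1], 549.0, 152.3, 53.4)
T (48.5, [549.8, 68.0], 550.0, 67.7, 44.6)
T (58.4, [469.4, -128.1], 469.6, -128.1, 53.3)
T (58.2, [455.6, -298.5], 456.1, -298.7, 53.5)
```

View pics/t2.png

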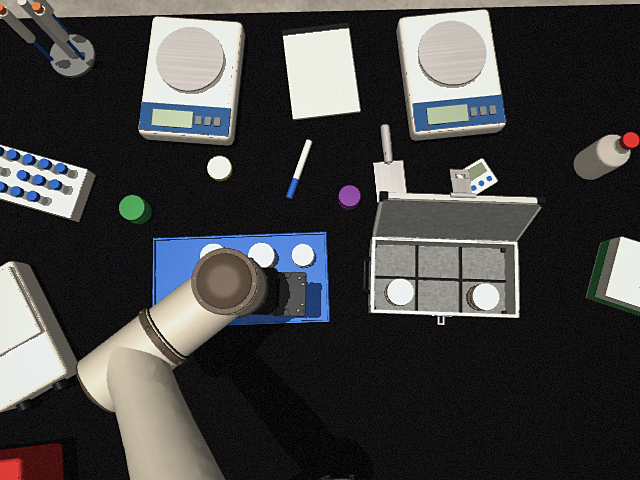

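>>> apply_moves:
  deltas:
    - [[0.5,0.5,25],0,70]
    - [[0,0,35],0,70]
    - [[0,0,22],0,70]
    - [[0,0,10],0,70]
    - [[0,0,0],0,70]
    - [[0,0,0],0,48]
    - [[0,0,0],0,48]
    - [[0,0,0],0,48]
    - [[0,0,0],0,48]
    - [[0,0,0],0,48]

```text
t: 13.1
tcp_pos: [464.3, 152.2, 33.9]
orientation: [180.0, 0.1, 176.8]
force: [-1.4, -0.7, 5.5]
finger_gap: 53.6
grasp_force: 20.0
```

>>> apply_moves:
  deltas:
    - [[0,0,-15],0,48]
    - [[0,0,-35],0,48]
    - [[0,0,-40],0,48]
    - [[0,0,-20],0,48]
    - [[-2,-35,0],0,48]
    - [[-2,-44,0],0,48]
    - [[-2,-44,0],0,48]
    - [[-2,-44,0],0,48]
    - [[-2,-44,0],0,48]
    - [[-2,-44,0],0,48]
    - [[-2,-44,0],0,48]
    - [[-2,-40,0],0,48]

```text
t: 14.3
tcp_pos: [460.1, -189.1, 142.7]
orientation: [180.0, 0.0, 176.7]
force: [0.9, 1.0, -1.4]
finger_gap: 53.4
grasp_force: 20.0
```

>>> apply_moves:
  deltas:
    - [[-1.5,-25.5,0],0,48]
    - [[0,0,0],0,48]
    - [[0,0,0],0,48]
    - [[0,0,0],0,48]

```text
t: 14.7
tcp_pos: [460.5, -212.2, 142.6]
orientation: [180.0, -0.0, 176.8]
force: [0.5, 0.1, -1.8]
finger_gap: 53.7
grasp_force: 20.0
```

>>> apply_moves:
  deltas:
    - [[-1,-1,35],0,48]
    - [[0,0,35],0,48]
    - [[0,0,22],0,48]
    - [[0,0,10],0,48]
    - [[0,0,6],0,48]
    - [[0,0,0],0,48]
    - [[0,0,0],0,66]
    - [[0,0,0],0,66]
    - [[0,0,0],0,66]
    - [[0,0,0],0,66]
    - [[0,0,-15],0,66]
    - [[0,0,-35],0,66]

```text
t: 15.9
tcp_pos: [459.4, -213.6, 82.8]
orientation: [179.9, -0.4, 176.7]
force: [-0.2, -0.0, -0.0]
finger_gap: 66.0
grasp_force: 0.0
```

>>> apply_moves:
  deltas:
    - [[0,0,-40],0,66]
    - [[0,0,-20],0,66]
    - [[0,0,0],0,66]

```text
t: 16.2
tcp_pos: [463.9, -214.6, 148.4]
orientation: [-179.9, 0.5, 176.8]
force: [0.3, -0.9, -0.4]
finger_gap: 66.1
grasp_force: 0.0
```

Run:
```python
from h import *
go(549.0,152,33,-3.2);tj();print('')
```

```text
t 16.2 tcp [ 463.9 -214.6  148.4] [-179.93    0.46  176.8 ] delta [-63.6 370.9 115.4] turn 0.0 gap 66.1
T (56.5, [549.5, 152.2], 548.8, 152.4, 53.3)
T (56.4, [550.2, 250.8], 549.9, 250.7, 53.2)
T (48.5, [549.2, 67.7], 549.9, 67.5, 44.7)
T (74.9, [458.1, 239.5], 458.2, 239.4, 61.2)
T (48.8, [455.6, 327.9], 455.4, 327.9, 44.9)
```

>>> apply_moves:
  deltas:
    - [[-5,30,0],0,70]
    - [[-8,42,0],0,70]
    - [[-8,42,0],0,70]
    - [[-8,42,0],0,70]
    - [[-8,42,0],0,70]
    - [[-8,42,0],0,70]
    - [[-8,42,0],0,70]
    - [[-7,42,0],0,70]
    - [[-5,30.1,0],0,70]
    - [[-2,16,0],0,70]
    - [[0,0,20],0,70]
    - [[0,0,0],0,70]

```text
t: 17.45
tcp_pos: [546.8, 150.8, 121.1]
orientation: [-179.8, -0.4, 176.8]
force: [-1.2, -0.2, -0.8]
finger_gap: 70.2
grasp_force: 0.0
```

>>> apply_moves:
  deltas:
    - [[0,0,0],0,70]
    - [[0,0,0],0,70]

```text
t: 17.65
tcp_pos: [549.5, 151.1, 125.2]
orientation: [-180.0, 0.0, 176.7]
force: [0.9, 0.0, 0.0]
finger_gap: 69.8
grasp_force: 0.0
```

Run:
```python
from h import *
go(549.2,152.3,32.75,-3.2);tj();wj()
```

```text
t 17.6 tcp [549.5 151.1 125.2] [-1.7999e+02  2.0000e-02  1.7673e+02] delta [ 0.4  1.2 92.4] turn -0.001 gap 69.8
T (58.3, [468.9, -127.8], 469.6, -128.2, 53.2)
T (58.3, [462.1, -210.9], 462.1, -211.9, 53.6)
T (58.4, [455.9, -298.6], 456.3, -298.9, 53.7)
T (48.8, [455.1, 326.5], 454.9, 325.2, 43.1)
w [473.  76.] [398   8 145 133] centroid xyz [459.  234.6  73.6] d 81.0
w [601.  71.] [549  22  91  93] centroid xyz [457.3 314.5  47.3] d 68.2
w [474. 238.] [419 190 108  98] centroid xyz [546.6 244.8  55.6] d 62.0
w [314. 248.] [270 198  90  97] centroid xyz [547.4 150.7  55.7] d 55.3
w [182. 252.] [141 211  85  81] centroid xyz [547.7  69.   47.5] d 51.3
```

>>> apply_moves:
  deltas:
    - [[0.5,0.7,25],0,70]
    - [[0,0,35],0,70]
    - [[0,0,22],0,70]
    - [[0,0,10],0,70]
    - [[0,0,0],0,70]
    - [[0,0,0],0,48]
    - [[0,0,0],0,48]
    - [[0,0,0],0,48]
    - [[0,0,0],0,48]
    - [[0,0,0],0,48]

```text
t: 18.75
tcp_pos: [549.6, 152.7, 34.1]
orientation: [180.0, 0.1, 176.8]
force: [-1.3, 0.1, 6.2]
finger_gap: 53.3
grasp_force: 20.0
```

>>> apply_moves:
  deltas:
    - [[0,0,-15],0,48]
    - [[0,0,-35],0,48]
    - [[0,0,-40],0,48]
    - [[0,0,-20],0,48]
    - [[0,-30,0],0,48]
    - [[0,-42,0],0,48]
    - [[-1,-42,0],0,48]
    - [[-1,-42,0],0,48]
    - [[0,-42,0],0,48]
    - [[-0.4,-42,0],0,48]
    - [[0,-30,0],0,48]
    - [[0,-15.8,0],0,48]

```text
t: 19.95
tcp_pos: [534.4, -135.1, 142.3]
orientation: [180.0, -0.0, 176.6]
force: [0.4, 0.6, -1.8]
finger_gap: 53.5
grasp_force: 20.0
```

>>> apply_moves:
  deltas:
    - [[0,0,0],0,48]
    - [[0,0,0],0,48]
    - [[0,0,0],0,48]

```text
t: 20.25
tcp_pos: [535.3, -132.0, 142.6]
orientation: [180.0, -0.0, 176.8]
force: [0.1, -0.2, -1.8]
finger_gap: 53.8
grasp_force: 20.0
```

>>> apply_moves:
  deltas:
    - [[0,-1,35],0,48]
    - [[0,0,35],0,48]
    - [[0,0,22],0,48]
    - [[0,0,10],0,48]
    - [[0,0,6],0,48]
    - [[0,0,0],0,48]
    - [[0,0,0],0,66]
    - [[0,0,0],0,66]
    - [[0,0,0],0,66]
    - [[0,0,0],0,66]
    - [[0,0,-15],0,66]
    - [[0,0,-35],0,66]

```text
t: 21.45
tcp_pos: [532.8, -134.0, 82.5]
orientation: [-180.0, -0.4, 176.7]
force: [0.1, 0.2, 0.3]
finger_gap: 65.8
grasp_force: 0.0
```

>>> apply_moves:
  deltas:
    - [[0,0,-40],0,66]
    - [[0,0,-20],0,66]
    - [[0,0,0],0,66]

```text
t: 21.75
tcp_pos: [537.5, -134.3, 148.6]
orientation: [-180.0, 0.5, 176.8]
force: [0.4, 0.4, -0.4]
finger_gap: 66.0
grasp_force: 0.0
```

Run:
```python
from h import *
go(549.9,250.7,33,-3.2);tj();print('')
```

```text
t 21.8 tcp [ 537.5 -134.3  148.6] [-180.      0.47  176.81] delta [ 10.  385.  115.6] turn 0.0 gap 66.0
T (56.6, [549.8, 250.9], 549.7, 250.7, 53.2)
T (58.2, [468.2, -127.7], 469.5, -128.0, 53.5)
T (57.9, [461.9, -211.8], 462.4, -212.1, 53.4)
T (58.3, [456.0, -299.3], 456.1, -298.9, 53.2)
T (74.5, [458.3, 239.6], 458.5, 239.7, 61.6)
T (48.5, [435.7, 329.2], 435.7, 329.1, 45.1)
```

>>> apply_moves:
  deltas:
    - [[0,32,0],0,70]
    - [[1,44,0],0,70]
    - [[1,44,0],0,70]
    - [[1,44,0],0,70]
    - [[1,44,0],0,70]
    - [[1,44,0],0,70]
    - [[1,44,0],0,70]
    - [[1,44,0],0,70]
    - [[0.3,30,0],0,70]
    - [[0,14.3,0],0,70]
    - [[0,0,20],0,70]
    - [[0,0,0],0,70]

```text
t: 23.0
tcp_pos: [547.1, 248.7, 120.9]
orientation: [-179.7, -0.4, 176.7]
force: [-0.4, -1.3, -1.0]
finger_gap: 70.2
grasp_force: 0.0
```

>>> apply_moves:
  deltas:
    - [[0,0,0],0,70]
    - [[0,0,0],0,70]

```text
t: 23.2
tcp_pos: [549.8, 249.4, 125.2]
orientation: [-180.0, 0.0, 176.7]
force: [1.1, 0.5, 0.3]
finger_gap: 70.0
grasp_force: 0.0
```

Run:
```python
from h import *
go(549.8,250.8,32.75,-3.2);tj();wj()
```

```text
t 23.2 tcp [549.8 249.4 125.2] [-1.8000e+02  2.0000e-02  1.7673e+02] delta [ 0.1  1.4 92.4] turn -0.001 gap 70.0
T (48.6, [550.2, 68.1], 549.7, 67.5, 44.8)
T (58.5, [535.9, -131.7], 536.0, -131.4, 53.7)
T (58.5, [469.6, -127.6], 469.4, -128.0, 53.5)
T (58.3, [462.4, -211.0], 462.0, -211.5, 53.2)
T (58.2, [456.7, -299.0], 456.4, -298.6, 53.5)
T (74.6, [452.7, 235.0], 458.0, 239.5, 60.8)
w [443.  42.] [394   0  95  91] centroid xyz [438.1 325.2  47.6] d 61.8
w [282.  85.] [220  20 125 132] centroid xyz [458.1 238.1  73.7] d 69.7
w [314. 248.] [270 199  90  96] centroid xyz [547.9 249.1  55.7] d 55.3
w [ 39. 249.] [  0 219  86  59] centroid xyz [541.3  80.   47. ] d 54.0
```

>>> apply_moves:
  deltas:
    - [[0.3,0.8,25],0,70]
    - [[0,0,35],0,70]
    - [[0,0,22],0,70]
    - [[0,0,10],0,70]
    - [[0,0,0],0,70]
    - [[0,0,0],0,48]
    - [[0,0,0],0,48]
    - [[0,0,0],0,48]
    - [[0,0,0],0,48]
    - [[0,0,0],0,48]

```text
t: 24.3
tcp_pos: [549.8, 251.0, 34.2]
orientation: [180.0, 0.1, 176.8]
force: [-0.3, -2.1, 6.4]
finger_gap: 53.4
grasp_force: 20.0
```

>>> apply_moves:
  deltas:
    - [[0,0,-15],0,48]
    - [[0,0,-35],0,48]
    - [[0,0,-40],0,48]
    - [[0,0,-20],0,48]
    - [[0,-30,0],0,48]
    - [[-1,-45,0],0,48]
    - [[-1,-45,0],0,48]
    - [[-1,-45,0],0,48]
    - [[-1,-45,0],0,48]
    - [[-1,-45,0],0,48]
    - [[-1,-45,0],0,48]
    - [[-1,-45,0],0,48]

```text
t: 25.5
tcp_pos: [536.2, -95.4, 142.4]
orientation: [180.0, -0.0, 176.8]
force: [-0.4, 0.6, -1.5]
finger_gap: 53.7
grasp_force: 20.0
```

>>> apply_moves:
  deltas:
    - [[-1,-45,0],0,48]
    - [[-0.2,-45,0],0,48]
    - [[0,-32.6,0],0,48]
    - [[0,0,0],0,48]
    - [[0,0,0],0,48]
    - [[0,0,0],0,48]

```text
t: 26.1
tcp_pos: [531.0, -215.6, 142.4]
orientation: [180.0, -0.0, 176.8]
force: [-0.5, -0.1, -1.2]
finger_gap: 53.1
grasp_force: 20.0
```

>>> apply_moves:
  deltas:
    - [[0,-1,35],0,48]
    - [[0,0,35],0,48]
    - [[0,0,22],0,48]
    - [[0,0,10],0,48]
    - [[0,0,6],0,48]
    - [[0,0,0],0,48]
    - [[0,0,0],0,66]
    - [[0,0,0],0,66]
    - [[0,0,0],0,66]
    - [[0,0,0],0,66]
    - [[0,0,-15],0,66]
    - [[0,0,-35],0,66]

```text
t: 27.3
tcp_pos: [528.7, -217.1, 82.4]
orientation: [179.9, -0.4, 176.7]
force: [0.5, -0.5, 0.4]
finger_gap: 66.0
grasp_force: 0.0
```

>>> apply_moves:
  deltas:
    - [[0,0,-40],0,30]
    - [[0,0,-40],0,0]
    - [[0,0,-40],0,0]
    - [[0,0,-40],0,0]
    - [[20,20,0],0,0]
    - [[30,30,0],0,0]
    - [[30,30,0],0,0]
    - [[30,30,0],0,0]
    - [[30,30,0],0,0]
    - [[10,10,0],0,0]
    - [[0,0,0],0,0]

```text
t: 28.4
tcp_pos: [388.6, -58.4, 245.4]
orientation: [180.0, 0.1, 176.9]
force: [0.8, -0.7, 0.4]
finger_gap: 0.6
grasp_force: 0.0
```

Run:
```python
from h import *
go(500,-215,150);s=tj();save(s,'t3.png')
P=cloud(s);m=(P[...,2]>95)&(P[...,2]<235)&(P[...,0]>560);m[:150]=0;m[260:]=0;m[:,:365]=0;m[:,545:]=0
mm=m.copy();mm[:207]=0;q=P[mm];c=q.mean(0);w=np.linalg.eigh(np.cov((q-c).T))[1][:,0];print('lid n',w,c)
h=P[155:204,448:482].reshape(-1,3);h=h[(h[:,2]>120)&(h[:,2]<250)]
for y in range(0,1):pass
for x in range(610,700,8):
    k=h[abs(h[:,0]-x)<4]
    if len(k):print(x,len(k),k.mean(0).round(1),k.min(0).round(),k.max(0).round())
```

```text
t 28.4 tcp [388.6 -58.4 245.4] [1.7995e+02 1.0000e-01 1.7694e+02] delta [-119.5 -150.5   95.5] turn 0.0 gap 0.6
T (48.8, [550.5, 67.3], 549.7, 67.4, 45.0)
T (58.4, [535.7, -131.7], 535.9, -131.8, 53.3)
T (58.4, [532.2, -215.1], 532.1, -214.8, 53.1)
T (58.2, [471.2, -127.6], 469.5, -128.0, 53.3)
T (58.4, [462.1, -211.4], 462.3, -211.8, 53.2)
T (58.2, [456.0, -297.6], 456.3, -298.5, 53.4)
T (74.5, [458.3, 239.7], 458.2, 239.5, 61.0)
T (48.9, [435.8, 329.4], 436.0, 329.2, 45.7)
lid n [ 0.9484067  -0.05385188 -0.31244952] [ 597.23663731 -225.14625457  146.2204705 ]
618 153 [ 618.6 -229.   209.2] [ 615. -257.  200.] [ 622. -198.  216.]
626 160 [ 625.7 -225.5  215.3] [ 622. -257.  208.] [ 630. -198.  223.]
634 82 [ 633.5 -220.7  215.4] [ 630. -246.  207.] [ 638. -199.  222.]
642 75 [ 641.9 -222.8  210. ] [ 638. -241.  206.] [ 645. -207.  215.]
650 74 [ 650.2 -224.4  205.5] [ 646. -241.  201.] [ 654. -207.  211.]
658 68 [ 658.1 -223.9  201. ] [ 654. -241.  197.] [ 662. -208.  207.]
666 52 [ 665.2 -225.   196.6] [ 662. -242.  191.] [ 670. -208.  201.]
674 64 [ 674.5 -226.   192.1] [ 670. -243.  188.] [ 678. -208.  197.]
682 46 [ 681.3 -224.2  188.3] [ 678. -242.  185.] [ 685. -209.  191.]
```

View pics/t3.png

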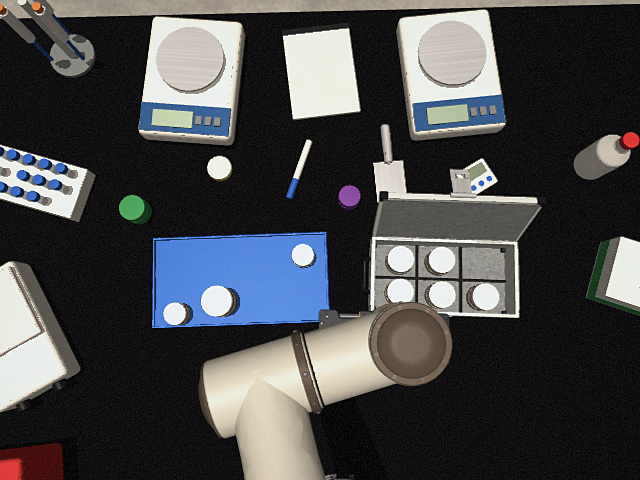

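>>> apply_moves:
  deltas:
    - [[0,0,-30],0,0]
    - [[0,0,-30],0,0]
    - [[-25,-10,0],0,0]
    - [[-42,-11,0],0,0]
    - [[-43,-10,0],0,0]
    - [[-43,0,0],0,0]
    - [[-43,0,0],0,0]
    - [[-43,0,0],0,0]
    - [[-30,0,0],0,0]
    - [[-14,0,0],0,0]
    - [[0,0,0],0,0]
    - [[0,0,0],0,0]

```text
t: 29.65
tcp_pos: [670.7, -107.1, 303.5]
orientation: [-180.0, -0.1, 176.7]
force: [0.0, -0.5, 0.6]
finger_gap: 0.2
grasp_force: 0.0
```

>>> apply_moves:
  deltas:
    - [[0,0,30],0,0]
    - [[0,0,40],0,0]
    - [[0,0,28],0,0]
    - [[0,0,0],0,0]
    - [[0,0,0],0,0]

```text
t: 30.15
tcp_pos: [670.6, -106.6, 208.2]
orientation: [-179.9, 0.1, 176.8]
force: [0.2, -0.2, 1.4]
finger_gap: 0.8
grasp_force: 0.0
```

```bash
cat >> h.py <<'E'
def cf():
    q=sense();d=q['tcp_pos']-np.array([497.7,-215.5,0]);a=np.radians(-3.22);c,s=np.cos(a),np.sin(a)
    print('t',round(q['t'],1),'case xyz',round(d[0]*c+d[1]*s,1),round(-d[0]*s+d[1]*c,1),round(d[2],1),'F',q['force'].round(1),q['orientation'].round(2))
E
python3 -c "
from h import *
cf()"
```

```text
t 30.1 case xyz 166.5 118.4 208.2 F [ 0.2 -0.2  1.4] [-1.7995e+02  7.0000e-02  1.7679e+02]
```

>>> apply_moves:
  deltas:
    - [[17,0,0],0,0]
    - [[17,0,0],0,0]
    - [[17,0,0],0,0]
    - [[17.5,0,0],0,0]
    - [[16,0,0],0,0]
    - [[15.5,0,1],0,0]
    - [[15,0,4],0,0]
    - [[15,0,5],0,0]
    - [[14,0,8],0,0]
    - [[13,0,9],0,0]
    - [[11,0,11],0,0]
    - [[10.4,0,11.6],0,0]

```text
t: 31.35
tcp_pos: [494.0, -96.1, 160.2]
orientation: [180.0, 0.4, 176.8]
force: [0.5, -0.4, -0.6]
finger_gap: 0.5
grasp_force: 0.0
```

```bash
python3 -c "
from h import *
cf()"
```

```text
t 31.4 case xyz -10.4 119.0 160.2 F [ 0.5 -0.4 -0.6] [179.98   0.41 176.81]
```

Run:
```python
from h import *
s=snap('scene');save(s,'s4.png');cf()
```

```text
t 31.4 case xyz -13.6 118.9 158.0 F [-3.   0.3 -2.1] [1.7995e+02 7.0000e-02 1.7675e+02]
```

View pics/s4.png

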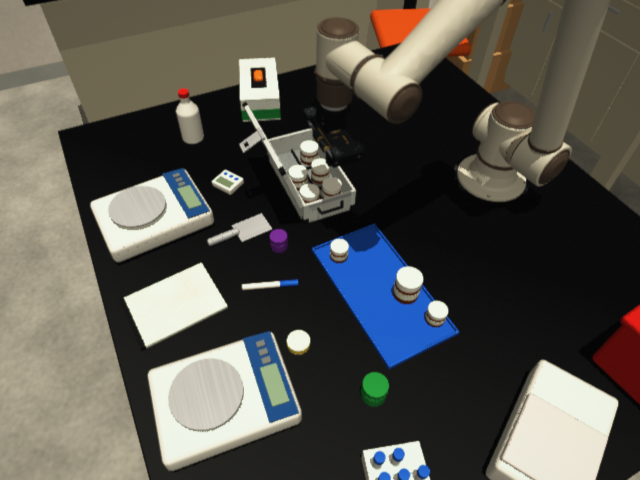

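Run:
```python
from h import *
s=load('scene')
def pj(p):
    c=s['rotation'].T@(np.array(p)-s['origin']);return (s['cx']+f(s)*c[0]/-c[2]).round(),(s['cy']-f(s)*c[1]/-c[2]).round()
print(pj([494,-96,143]),pj([494,-96,260]),pj([549.7,67.4,48]),pj([665,-106,190]),pj([388,-58,245]),pj([620,-222,217]),pj([612,-360,215]),pj([629,-80,215]))
s2=snap('scene');print(abs(s2['image'].astype(int)-s['image']).mean());save(s2,'s5.png')
t=snap('top');P=cloud(t)
for v in range(180,320,8): print(v,P[v,395].round(0),P[v,440].round(0),P[v,500].round(0))
```

```text
(np.float64(332.0), np.float64(171.0)) (np.float64(333.0), np.float64(135.0)) (np.float64(341.0), np.float64(246.0)) (np.float64(267.0), np.float64(175.0)) (np.float64(379.0), np.float64(137.0)) (np.float64(265.0), np.float64(133.0)) (np.float64(248.0), np.float64(104.0)) (np.float64(285.0), np.float64(169.0))
0.8727907986111111
180 [ 714. -135.    6.] [ 713. -234.    0.] [ 711. -365.   -3.]
188 [ 695. -134.    7.] [ 696. -234.   -4.] [ 692. -363.   -1.]
196 [ 630. -104.  212.] [ 629. -184.  211.] [ 626. -290.  214.]
204 [ 619. -106.  196.] [ 617. -186.  199.] [ 613. -292.  204.]
212 [ 610. -109.  169.] [ 608. -192.  171.] [ 604. -300.  179.]
220 [ 601. -113.  137.] [ 598. -198.  141.] [ 594. -309.  149.]
228 [ 591. -117.  104.] [ 517. -111.  528.] [ 584. -317.  120.]
236 [510. -58. 521.] [ 507. -110.  531.] [ 573. -327.   87.]
244 [500. -58. 521.] [ 498. -109.  532.] [ 561. -334.   62.]
252 [490. -57. 524.] [ 488. -108.  534.] [ 551. -351.    6.]
260 [481. -57. 523.] [ 479. -108.  532.] [ 534. -349.    8.]
268 [472. -58. 516.] [ 470. -108.  529.] [ 517. -349.    4.]
276 [464. -59. 503.] [ 461. -108.  526.] [ 501. -350.    0.]
284 [454. -59. 497.] [ 452. -109.  520.] [ 483. -347.    4.]
292 [ 468. -118.   58.] [ 455. -161.  276.] [ 467. -346.    2.]
300 [ 452. -117.   58.] [ 450. -207.   57.] [ 450. -343.    9.]
308 [ 438. -123.    8.] [ 435. -212.   34.] [ 433. -342.    9.]
316 [ 421. -124.   -2.] [ 419. -212.   29.] [ 416. -321.   71.]
```

>>> apply_moves:
  deltas:
    - [[0,0,-40],0,0]
    - [[0,0,-45],0,0]
    - [[0,0,-45],0,0]
    - [[0,0,-17],0,0]
    - [[-30,0,0],0,0]
    - [[-45,0,0],0,0]
    - [[-45,0,0],0,0]
    - [[-40,0,0],0,0]
    - [[-18,0,0],0,0]
    - [[0,0,40],0,0]
    - [[0,0,40],0,0]
    - [[0,0,28],0,0]

```text
t: 32.7
tcp_pos: [670.8, -106.2, 195.3]
orientation: [180.0, 0.0, 176.8]
force: [0.1, -0.3, -0.1]
finger_gap: 0.5
grasp_force: 0.0
```

>>> apply_moves:
  deltas:
    - [[0,0,0],0,0]
    - [[0,0,0],0,0]

```text
t: 32.9
tcp_pos: [671.7, -106.5, 198.4]
orientation: [-179.9, 0.2, 176.8]
force: [-0.4, -0.2, 0.8]
finger_gap: 0.5
grasp_force: 0.0
```

```bash
cat >> h.py <<'E'
def lid(s):
    P=cloud(s);d=P-np.array([497.7,-215.5,70]);a=np.radians(-3.22);c,n=np.cos(a),np.sin(a)
    X=d[...,0]*c+d[...,1]*n;Y=-d[...,0]*n+d[...,1]*c;Z=d[...,2]
    r=np.hypot(X-76,Z);m=(r>50)&(r<140)&(Z>5)&(Z<165)&(Y<-30)&(Y>-140)&(X>-80)&(X<150)
    print('lid angle med',np.median(np.arctan2(Z,76-X)[m]).round(3),m.sum())
E
python3 - <<'E'
from h import *
cf();s=snap('scene');lid(s);save(s,'s6.png');s=snap('top');lid(s)
c=load('scene')['image'][70:220,200:400];cv2.imwrite('pics/s6c.png',cv2.cvtColor(cv2.resize(c,(800,600),interpolation=cv2.INTER_CUBIC),cv2.COLOR_RGB2BGR))
E
```

```text
t 32.9 case xyz 167.6 118.6 198.4 F [-0.4 -0.2  0.8] [-179.94    0.19  176.81]
lid angle med nan 0
lid angle med 1.877 1432
  return _methods._mean(a, axis=axis, dtype=dtype,
  ret = ret.dtype.type(ret / rcount)
```

View pics/s6c.png

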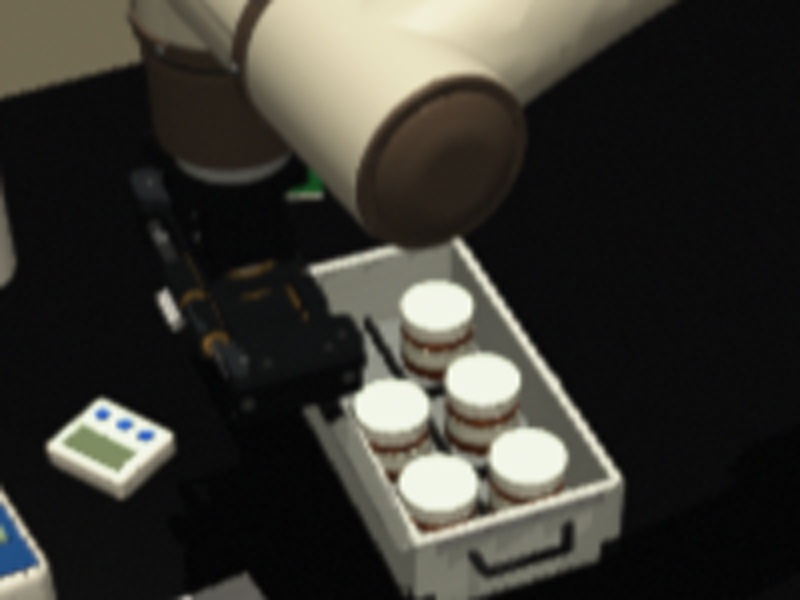

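>>> apply_moves:
  deltas:
    - [[10,0,0],0,0]
    - [[10,0,0],0,0]
    - [[10,0,0],0,0]
    - [[10,0,0],0,0]

```text
t: 33.4
tcp_pos: [632.6, -104.0, 199.6]
orientation: [-180.0, 0.6, 176.8]
force: [5.0, -0.3, 2.9]
finger_gap: 0.4
grasp_force: 2.3
```

Run:
```python
from h import *
cf();s=snap('top');lid(s);P=cloud(s)
print(P[180:240:6,500].round(0));cf()
```

```text
t 33.4 case xyz 128.4 118.9 199.6 F [ 5.  -0.3  2.9] [-179.97    0.6   176.84]
lid angle med 1.755 1100
[[ 710. -364.    1.]
 [ 697. -364.   -2.]
 [ 683. -362.    1.]
 [ 670. -362.   -2.]
 [ 657. -361.   -0.]
 [ 600. -287.  216.]
 [ 593. -294.  194.]
 [ 587. -303.  165.]
 [ 581. -311.  138.]
 [ 574. -321.  106.]]
t 33.5 case xyz 126.3 119.0 199.4 F [ 1.9 -0.7  3.3] [179.99   0.43 176.82]
```

>>> apply_moves:
  deltas:
    - [[10,0,0],0,0]
    - [[10,0,0],0,0]
    - [[10,0,0],0,0]
    - [[10,0,0],0,0]

```text
t: 33.85
tcp_pos: [589.6, -101.5, 196.4]
orientation: [-180.0, 0.0, 176.8]
force: [2.9, -0.2, 3.7]
finger_gap: 0.4
grasp_force: 1.7
```

Run:
```python
from h import *
cf();s=snap('top');lid(s);P=cloud(s)
print(P[198:270:6,500].round(0));cf();s=snap('scene');save(s,'s7.png')
c=s['image'][50:230,180:420];cv2.imwrite('pics/s7c.png',cv2.cvtColor(cv2.resize(c,(800,600),interpolation=cv2.INTER_CUBIC),cv2.COLOR_RGB2BGR))
```

```text
t 33.9 case xyz 85.4 118.9 196.4 F [ 2.9 -0.2  3.7] [-1.8000e+02  4.0000e-02  1.7678e+02]
lid angle med 1.453 182
[[ 670. -362.   -0.]
 [ 656. -360.    3.]
 [ 644. -360.   -2.]
 [ 631. -361.   -6.]
 [ 617. -358.   -1.]
 [ 604. -358.   -4.]
 [ 556. -282.  223.]
 [ 562. -320.  106.]
 [ 560. -342.   38.]
 [ 551. -351.    7.]
 [ 538. -350.    6.]
 [ 526. -349.    6.]]
t 33.9 case xyz 83.5 119.0 196.3 F [-0.3  0.1  1.6] [ 1.7997e+02 -1.0000e-01  1.7676e+02]
```

>>> apply_moves:
  deltas:
    - [[8,0,0],0,0]
    - [[8,0,1],0,0]
    - [[7,0,2],0,0]
    - [[7,0,2],0,0]
    - [[7,0,2],0,0]
    - [[7,0,2],0,0]
    - [[6,0,4],0,0]
    - [[6,0,4],0,0]
    - [[6,0,4],0,0]
    - [[5,0,3],0,0]

```text
t: 34.95
tcp_pos: [522.3, -97.7, 171.4]
orientation: [180.0, -0.1, 176.8]
force: [1.7, 0.5, 1.7]
finger_gap: 0.5
grasp_force: 0.9
```

Run:
```python
from h import *
cf();s=snap('top');lid(s);P=cloud(s)
print(P[246:310:6,500].round(0));cf()
```

```text
t 35.0 case xyz 17.9 119.0 171.4 F [1.7 0.5 1.7] [ 1.8000e+02 -9.0000e-02  1.7677e+02]
lid angle med 1.015 1419
[[ 550. -317.  113.]
 [ 536. -311.  129.]
 [ 523. -305.  143.]
 [ 510. -299.  160.]
 [ 497. -292.  180.]
 [ 485. -286.  194.]
 [ 487. -344.   13.]
 [ 475. -347.    3.]
 [ 462. -345.    7.]
 [ 450. -344.    6.]
 [ 437. -342.   10.]]
t 35.0 case xyz 16.9 118.9 170.9 F [-0.2  0.1  1. ] [179.98  -0.18 176.75]
```

>>> apply_moves:
  deltas:
    - [[5,0,5],0,0]
    - [[5,0,5],0,0]
    - [[5,0,5],0,0]
    - [[5,0,5],0,0]
    - [[3.5,0,6.3],0,0]
    - [[3.5,0,6.3],0,0]
    - [[3.5,0,6.3],0,0]
    - [[3,0,6.3],0,0]
    - [[2,0,7],0,0]
    - [[2,0,7],0,0]
    - [[2,0,7],0,0]

```text
t: 36.1
tcp_pos: [483.7, -95.6, 105.2]
orientation: [180.0, -0.0, 176.8]
force: [-0.2, 0.1, 0.6]
finger_gap: 0.5
grasp_force: 0.4
```

>>> apply_moves:
  deltas:
    - [[0,0,4],0,0]
    - [[0,0,3],0,0]
    - [[0,0,1],0,0]
    - [[0,0,0],0,0]

```text
t: 36.5
tcp_pos: [484.1, -95.6, 97.9]
orientation: [180.0, 0.0, 176.8]
force: [0.0, -0.4, 0.2]
finger_gap: 0.6
grasp_force: 0.0
```

Run:
```python
from h import *
cf();s=snap('top');save(s,'t8.png');P=cloud(s)
print(P[246:316:8,500].round(0));h=P[(P[...,2]>100)&(P[...,2]<150)&(P[...,0]>380)&(P[...,0]<560)&(P[...,1]>-260)&(P[...,1]<-180)]
print(len(h));
```

```text
t 36.5 case xyz -20.3 119.0 97.9 F [ 0.  -0.4  0.2] [180.     0.   176.78]
[[ 554. -327.   83.]
 [ 537. -324.   87.]
 [ 521. -322.   91.]
 [ 505. -321.   92.]
 [ 489. -318.   97.]
 [ 473. -316.  100.]
 [ 458. -314.  101.]
 [ 442. -311.  107.]
 [ 427. -310.  107.]]
853
```

View pics/t8.png

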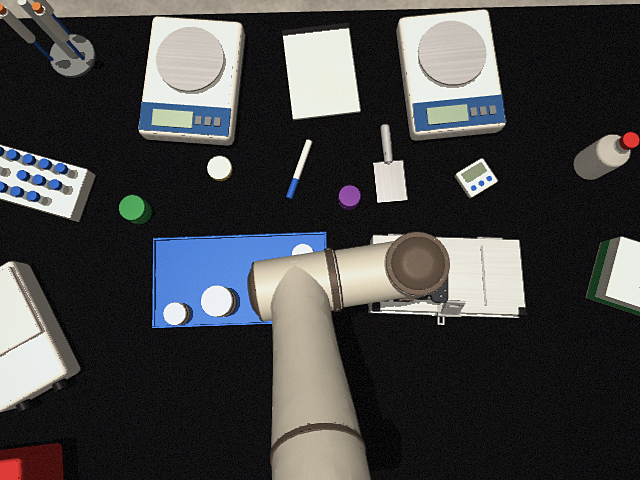

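>>> apply_moves:
  deltas:
    - [[0,0,2],0,0]
    - [[0,0,2],0,0]
    - [[0,0,1],0,0]
    - [[0,0,0],0,0]

```text
t: 36.95
tcp_pos: [483.9, -95.6, 92.8]
orientation: [-180.0, -0.0, 176.8]
force: [0.1, 1.0, -0.7]
finger_gap: 0.2
grasp_force: 0.0
```

Run:
```python
from h import *
cf();s=snap('top');P=cloud(s)
print(P[246:316:8,500].round(0)[:,2],P[310,[380,470,480,500,515]].round(0))
```

```text
t 37.0 case xyz -20.6 118.9 92.8 F [ 0.1  1.  -0.7] [-1.8000e+02 -2.0000e-02  1.7678e+02]
[  83.   86.   89.   88.   92.   95.   96.  100. 1175.] [[ 432.  -82.  103.]
 [ 428. -254.  105.]
 [ 428. -274.  102.]
 [ 408.   32. 1175.]
 [ 427. -341.  102.]]
```

>>> apply_moves:
  deltas:
    - [[0,0,2],0,0]
    - [[0,0,2],0,0]
    - [[0,0,2],0,0]
    - [[0,0,2],0,0]
    - [[0,0,0],0,0]

```text
t: 37.5
tcp_pos: [483.7, -95.6, 84.6]
orientation: [-180.0, -0.0, 176.8]
force: [0.3, -0.0, 0.4]
finger_gap: 0.1
grasp_force: 0.0
```

Run:
```python
from h import *
cf();s=snap('top');P=cloud(s)
print(P[246:316:8,500].round(0)[:,2],P[310,[380,470,480,500,515]].round(0))
```

```text
t 37.5 case xyz -20.7 118.9 84.6 F [ 0.3 -0.   0.4] [-1.8000e+02 -4.0000e-02  1.7677e+02]
[82. 80. 84. 86. 85. 86. 89. 90. 93.] [[ 432.  -83.   92.]
 [ 429. -256.   94.]
 [ 428. -276.   93.]
 [ 427. -315.   93.]
 [ 427. -344.   93.]]
```

>>> apply_moves:
  deltas:
    - [[0,0,2],0,0]
    - [[0,0,2],0,0]
    - [[0,0,1],0,0]
    - [[0,0,1],0,0]
    - [[0,0,0],0,0]

```text
t: 38.05
tcp_pos: [483.9, -95.6, 78.8]
orientation: [-180.0, -0.0, 176.8]
force: [0.2, -0.2, 0.3]
finger_gap: 0.5
grasp_force: 0.0
```

Run:
```python
from h import *
cf();s=snap('top');P=cloud(s)
print(P[246:316:8,500].round(0)[:,2],P[310,[380,470,480,500,515]].round(0)[:,2])
```

```text
t 38.0 case xyz -20.5 118.9 78.8 F [ 0.2 -0.2  0.3] [-1.8000e+02 -1.0000e-02  1.7678e+02]
[79. 83. 83. 86. 80. 86. 79. 83. 86.] [84. 84. 81. 86. 80.]
```

>>> apply_moves:
  deltas:
    - [[0,0,-10],0,0]
    - [[0,0,-20],0,0]
    - [[0,0,-40],0,0]
    - [[0,0,-40],0,0]
    - [[0,40,-40],0,0]
    - [[0,40,0],0,0]
    - [[0,40,0],0,0]
    - [[0,40,0],0,0]
    - [[0,0,0],0,0]

```text
t: 39.0
tcp_pos: [493.2, 63.0, 225.4]
orientation: [179.9, 0.1, 177.1]
force: [-0.3, -0.4, 0.2]
finger_gap: 0.2
grasp_force: 0.0
```

Run:
```python
from h import *
cf();s=snap('top');P=cloud(s);lid0=P[246:316:8,500].round(0)[:,2];print(lid0,P[310,[380,410,470,480,500,515]].round(0)[:,2])
d=P-np.array([497.7,-215.5,0]);a=np.radians(-3.22);c,n=np.cos(a),np.sin(a)
X=d[...,0]*c+d[...,1]*n;Y=-d[...,0]*n+d[...,1]*c;Z=P[...,2]
m=(abs(Y)<22)&(Z>88)&(Z<160)&(X<60)&(X>-160)
for z in range(90,160,6):
    k=m&(abs(Z-z)<3)
    if k.sum(): print(z,k.sum(),X[k].mean().round(1),Y[k].min().round(1),Y[k].max().round(1))
tj();s=snap('scene');img=s['image'][70:220,200:400];cv2.imwrite('pics/s9c.png',cv2.cvtColor(cv2.resize(img,(800,600),interpolation=cv2.INTER_CUBIC),cv2.COLOR_RGB2BGR))
```

```text
t 39.0 case xyz -20.1 277.8 225.4 F [-0.3 -0.4  0.2] [1.7992e+02 1.2000e-01 1.7706e+02]
[84. 82. 81. 81. 80. 81. 82. 82. 86.] [82. 82. 81. 85. 86. 79.]
90 26 -57.8 -15.3 20.0
96 13 -79.4 -14.9 16.0
102 15 -78.1 -12.1 16.1
108 9 -76.8 -14.9 15.6
114 16 -75.7 -17.2 16.9
120 24 -73.8 -14.1 16.5
126 9 -73.4 -15.7 16.5
132 11 -71.6 -16.4 17.0
138 37 -69.7 -16.0 17.0
144 16 -68.5 -14.8 16.0
```

View pics/s9c.png

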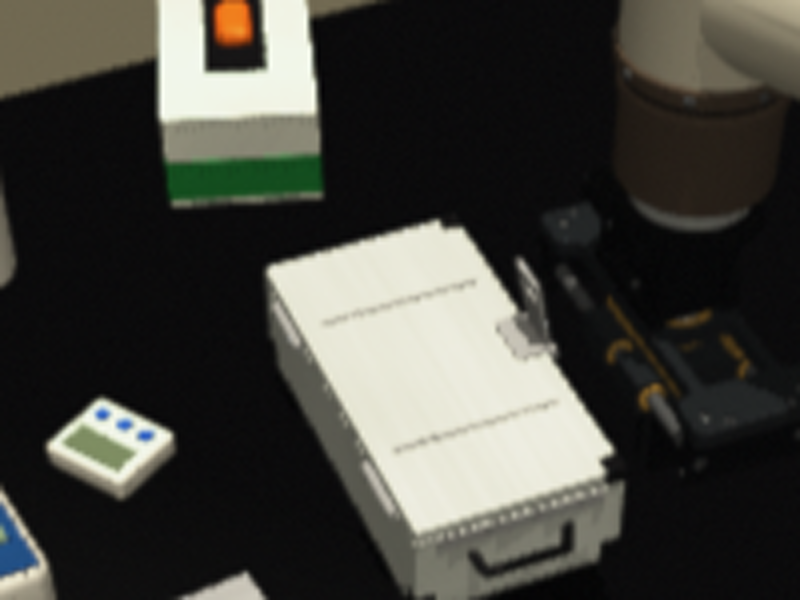

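>>> apply_moves:
  deltas:
    - [[0,0,0],0,20]
    - [[0,0,0],0,20]
    - [[0,0,0],0,20]

```text
t: 39.45
tcp_pos: [492.7, 58.7, 224.4]
orientation: [-180.0, -0.0, 176.7]
force: [-0.7, -0.4, -0.4]
finger_gap: 15.5
grasp_force: 0.0
```

Run:
```python
from h import *
cf();s=snap('scene');P=cloud(s);q=sense();t=q['tcp_pos'];print(t,q['finger_gap'])
m=(abs(P[...,0]-t[0])<30)&(abs(P[...,1]-t[1])<50)&(P[...,2]>150)&(P[...,2]<330)
for z in range(180,330,8):
    k=m&(abs(P[...,2]-z)<4)
    if k.sum()>3:
        R=P[k]-t;print(z,k.sum(),R.min(0).round()[:2],R.max(0).round()[:2])
```

```text
t 39.5 case xyz -20.4 273.4 224.4 F [-0.7 -0.4 -0.4] [-180.     -0.    176.69]
[492.68267227  58.81715691 224.35558051] 17.412873701197604
236 34 [  1. -20.] [14. 17.]
244 34 [ -0. -18.] [13. 15.]
252 26 [  0. -20.] [14. 16.]
260 12 [5. 5.] [15. 17.]
268 10 [ 9. 11.] [14. 20.]
300 8 [ 10. -23.] [ 29. -16.]
308 7 [ 16. -20.] [24. 37.]
316 28 [-24. -19.] [30. 40.]
324 208 [-21. -44.] [30. 42.]
```

>>> apply_moves:
  deltas:
    - [[10,-30,0],0,20]
    - [[10,-45,0],0,20]
    - [[0,-45,0],0,20]
    - [[0,-45,0],0,20]
    - [[0,-45,0],0,20]
    - [[0,-40,0],0,20]
    - [[0,-23,0],0,20]
    - [[0,0,30],0,20]
    - [[0,0,40],0,20]
    - [[0,0,30],0,20]
    - [[0,0,12.5],0,20]
    - [[0,0,0],0,20]

```text
t: 40.7
tcp_pos: [455.6, -212.0, 109.7]
orientation: [180.0, -0.3, 176.7]
force: [0.6, 0.1, 0.1]
finger_gap: 20.1
grasp_force: 0.0
```

>>> apply_moves:
  deltas:
    - [[0,0,0],0,20]
    - [[0,0,0],0,20]

```text
t: 40.9
tcp_pos: [458.3, -212.2, 113.0]
orientation: [-180.0, 0.1, 176.8]
force: [0.1, 0.2, 0.2]
finger_gap: 20.0
grasp_force: 0.0
```

```bash
python3 -c "
from h import *
cf()"
```

```text
t 40.9 case xyz -39.5 1.1 113.0 F [0.1 0.2 0.2] [-1.7998e+02  1.5000e-01  1.7678e+02]
```

>>> apply_moves:
  deltas:
    - [[10,0,0],0,20]
    - [[10,0,0],0,20]
    - [[10,0,0],0,20]
    - [[10,0,1],0,20]
    - [[10,0,3],0,20]
    - [[8,0,7],0,20]
    - [[7,0,7],0,20]
    - [[4,0,10],0,20]
    - [[2.5,0,10],0,20]
    - [[0,0,0],0,20]

```text
t: 41.9
tcp_pos: [384.2, -207.6, 72.2]
orientation: [180.0, -0.2, 176.8]
force: [-0.3, -0.2, -0.2]
finger_gap: 19.8
grasp_force: 0.0
```

Run:
```python
from h import *
cf()
s=snap('scene');img=s['image'][70:220,230:430];cv2.imwrite('pics/s10c.png',cv2.cvtColor(cv2.resize(img,(800,600),interpolation=cv2.INTER_CUBIC),cv2.COLOR_RGB2BGR))
```

```text
t 41.9 case xyz -113.8 1.5 72.2 F [-0.3 -0.2 -0.2] [179.97  -0.25 176.75]
```

View pics/s10c.png

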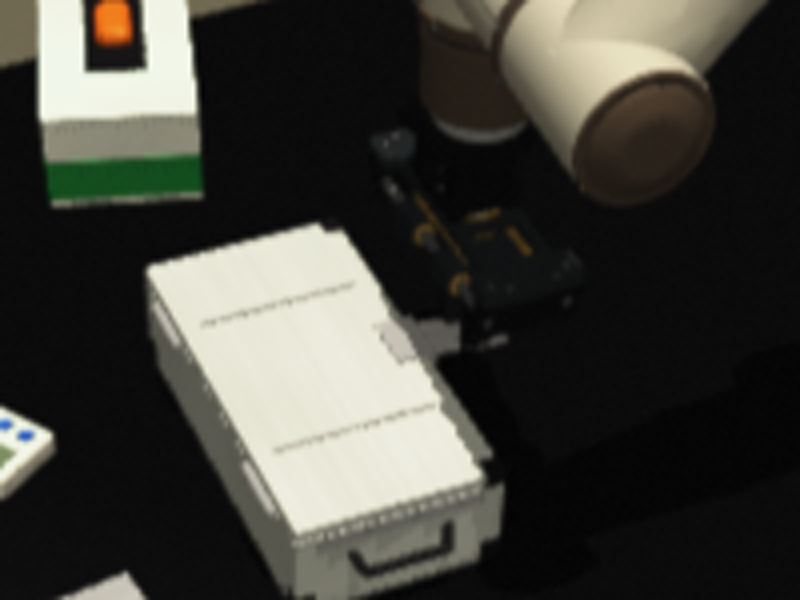

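>>> apply_moves:
  deltas:
    - [[5,0,7],0,20]
    - [[5,0,8],0,20]
    - [[0,0,8],0,20]
    - [[-3,0,8],0,20]
    - [[-4,0,6],0,20]
    - [[-5,0,0],0,20]
    - [[-5,0,0],0,20]
    - [[-5,0,0],0,20]
    - [[-5,0,0],0,20]
    - [[-3,0,0],0,20]
    - [[0,0,0],0,20]

```text
t: 43.05
tcp_pos: [404.8, -208.9, 36.7]
orientation: [180.0, -0.2, 176.8]
force: [-4.0, -0.4, 1.7]
finger_gap: 20.0
grasp_force: 2.1
```

Run:
```python
from h import *
cf()
s=snap('top');P=cloud(s);print(P[246:316:8,510].round(0)[:,2])
```

```text
t 43.0 case xyz -93.1 1.4 36.7 F [-4.  -0.4  1.7] [ 1.7998e+02 -1.7000e-01  1.7675e+02]
[ 82.  82.  80.  84.  81.  82.  85. 398. 409.]
```

>>> apply_moves:
  deltas:
    - [[-1.5,0,0],0,20]
    - [[-1.5,0,0],0,20]
    - [[0,0,0],0,20]
    - [[0,0,0],0,20]

```text
t: 43.5
tcp_pos: [404.8, -208.9, 36.6]
orientation: [180.0, -0.5, 176.7]
force: [-10.2, 0.9, 7.6]
finger_gap: 20.1
grasp_force: 4.9
```

>>> apply_moves:
  deltas:
    - [[10,0,0],0,20]
    - [[25,0,0],0,20]
    - [[0,0,-40],0,20]
    - [[0,0,-45],0,20]
    - [[0,0,-45],0,20]
    - [[0,0,-45],0,20]
    - [[0,-40,-20],0,20]
    - [[0,-45,0],0,20]
    - [[0,-45,0],0,20]
    - [[0,-45,0],0,20]
    - [[0,0,0],0,20]
    - [[0,0,0],0,20]

```text
t: 44.7
tcp_pos: [364.6, -383.1, 231.7]
orientation: [-180.0, 0.1, 176.7]
force: [0.9, 1.4, -0.5]
finger_gap: 19.8
grasp_force: 0.0
```

Run:
```python
from h import *
cf();s=tj();P=cloud(s);print(P[246:316:8,510].round(0)[:,2],P[310,[380,410,440,500]].round(0)[:,2])
d=P-np.array([497.7,-215.5,0]);a=np.radians(-3.22);c,n=np.cos(a),np.sin(a)
X=d[...,0]*c+d[...,1]*n;Y=-d[...,0]*n+d[...,1]*c;Z=P[...,2]
m=(abs(Y)<16)&(Z>8)&(Z<160)&(X<-74)&(X>-160)
print(np.c_[X[m],Y[m],Z[m]].round(0)[::4])
im=s['image'];a=cv2.resize(im[270:345,390:490],(800,600),interpolation=cv2.INTER_CUBIC);b=cv2.resize(im[220:340,140:340],(800,480))
cv2.imwrite('pics/f.png',cv2.cvtColor(cv2.resize(np.vstack([cv2.resize(a,(500,375)),cv2.resize(b,(500,225))]),(500,600)),cv2.COLOR_RGB2BGR))
```

```text
t 44.7 case xyz -123.5 -174.8 231.7 F [ 0.9  1.4 -0.5] [-1.7996e+02  1.1000e-01  1.7667e+02]
T (48.6, [549.3, 67.3], 549.8, 67.5, 45.0)
T (74.5, [457.8, 239.6], 458.3, 239.5, 61.5)
T (48.8, [435.2, 328.5], 436.0, 329.1, 45.6)
[ 81. 535. 551. 562. 562. 562. 563. 551.  78.] [83. 82. 84. 79.]
[[-74.  15.  83.]
 [-74.   7.  84.]
 [-76.   8.  77.]
 [-76.   0.  80.]
 [-76.  -6.  87.]
 [-75. -15.  83.]
 [-78.  10.  79.]
 [-78.   3.  83.]
 [-77.  -6.  76.]
 [-77. -13.  80.]
 [-80.  12.  81.]
 [-80.   4.  77.]
 [-79.  -3.  81.]
 [-79. -11.  82.]
 [-82.  15.  83.]
 [-82.   7.  82.]
 [-81.  -2.  79.]
 [-81.  -9.  81.]
 [-84.  14.  80.]
 [-84.   7.  82.]
 [-83.  -2.  79.]
 [-83. -10.  79.]
 [-85.   5.  29.]
 [-85.  -4.  79.]
 [-85. -11.  80.]
 [-87.   4.  33.]
 [-89.   4.  34.]
 [-91.   4.  32.]
 [-93.   4.  33.]
 [-93.  -5.  39.]
 [-95.   1.  35.]]
```

View pics/f.png

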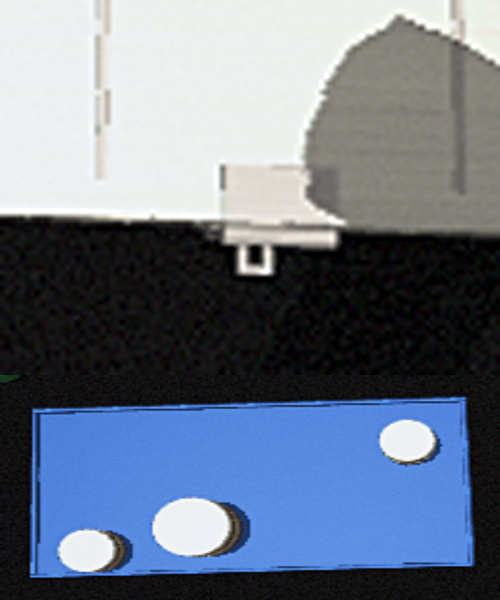

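```bash
python3 -c "
from cell import ticket
print(ticket.finish_job())"
```

```text
the job is handed in; nothing more can be done
None
```

The job is handed in, but the hand-in returned no verdict. All five medium jars stand in their own bays, small1, small2 and large2 stand upright on the tray (there was no large1), and the last picture shows the lid shut flat with the hasp hanging straight down over the staple.

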